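Scoop walnuts from the snack box into the turntable organizer

TASK

The empty section of the turntable organizer needs walnuts: take the steel scoop from the grey saucer, scoop walnuts out of the clear snack box and tip at least three of them into that empty section, leaving the rest in the box and none anywhere else. Handle the walnuts only with the scoop, not with the fingers, and then stand the scoop level again in the middle of the saucer and let go. Do not shove the flask, mug, fork or bamboo spoon about.

Things in the scene. Friction and masses are not known exactly. Their poses are not given: they have to be found in the camera images.
- scoop_grip (a point): Grip point on the middle line of the scoop's bamboo handle, a straight flat bar 18 mm wide (y), 15 mm thick. Axes: x level to the scoop's open nose, y across, z up. The bar rises backwards (-x, +z) from the bowl, 55 deg above level. The point is 72 mm behind (-x) and 79 mm above scoop_bowl; the bar's top end 45 mm further up along it, the bowl's back wall 60 mm down along it. Scoop about 130 g.
- scoop_bowl (a point): Centre of the underside of the scoop's flat steel floor; axes as scoop_grip. The bowl is 80 mm long (x -40 to +40 mm), 72 mm wide, sheet 2 mm thick; sides and back 42 mm high, the sides sloping from x = +4 mm down to the floor at x = +32 mm; the nose is open with a straight flat lip. At the start it stands level about the middle of the saucer, nose roughly to the robot's right (world -y).
- saucer: Grey ceramic saucer, 168 mm across and 16 mm high, loose, 0.3 kg; origin at the centre of its underside. Its flat well lies 6 mm above the worktop and is about 124 mm across inside the sloping rim.
- snack_box: Open clear polycarbonate snack box that stays put on grippy feet: outside 225 mm long (its x), 98 mm wide (its y), 56 mm high, walls and floor 3.5 mm thick, upright walls with a rounded cove of about 16 mm radius between floor and end walls; origin at the centre of its underside. Its +x points roughly to world -y, the robot's right; the walnuts lie in the middle and at the +x end.
- walnut1_mid (a point): One of five like walnuts in the shell, 34 mm long and 27 mm thick, 11 g, brown, smooth on steel (friction about 0.3) but too lumpy to roll by themselves; this point is its middle. They start lying on the floor of the snack box, none within 70 mm of the inner face of the box's -x end.
- walnut2_mid (a point): Another walnut, like walnut1_mid.
- walnut3_mid (a point): Another walnut, like walnut1_mid.
- walnut4_mid (a point): Another walnut, like walnut1_mid.
- walnut5_mid (a point): Another walnut, like walnut1_mid.
- organizer (a joint): Angle of the turntable's tray about its vertical axis, rad, counter-clockwise from above positive; at 0 the empty section's middle lies at world (-x, +y) from the axis. The tray turns with slight drag (about 0.06 N m) and stays where it is left.
- organizer_hub (a point): On the turntable's vertical axis at the tray's floor, 23 mm above the worktop; axes turn with the tray. Round tray, 290 mm across, rim 42 mm above its floor; 40 mm high dividers along its x and y axes make four quarters, a knob 38 mm across, 69 mm high stands in the middle. The empty quarter has x < 0, y > 0; the others hold spice jars (88 mm high), a tea tin (70 mm), a box of sachets (66 mm).
- empty_section (a point): Middle of the empty quarter section, 102 mm from the turntable's axis on the line midway between its dividers, 14 mm above the tray's floor and 28 mm below the rim; axes turn with the tray. A free circle of 116 mm diameter fits the section, its centre 20 mm from this point towards the axis.
- flask: Orange insulated flask with black flip-top lid, 72 mm across, 240 mm high, upright; origin at the centre of its underside. Bystander.
- mug: Blue mug, 82 mm across, 92 mm high, handle on its +y side; origin at the centre of its underside. Bystander.
- fork: Stainless fork lying flat, 200 mm long along its x, 24 mm wide, under 7 mm high; origin under its middle. Bystander.
- bamboo_spoon: Small bamboo spoon lying flat, 147 mm long along its x, 39 mm wide, 10 mm high; origin under its middle. Bystander.
There are look-alikes about, which are no part of the job. Leave any black or orange look-alike of the part that bears walnut1_mid alone.

How it is judged:
On the way, in this order (a step that is already met when the one before it is completed fails the run):
1. at least one walnut rides in the scoop, lifted clear of the snack box (height (world z) of scoop_bowl above 0.055 m and ((x of walnut1_mid in the frame of scoop_bowl between -0.042 and 0.048 m and y of walnut1_mid in the frame of scoop_bowl between -0.038 and 0.038 m and z of walnut1_mid in the frame of scoop_bowl between 0 and 0.06 m) or (x of walnut2_mid in the frame of scoop_bowl between -0.042 and 0.048 m and y of walnut2_mid in the frame of scoop_bowl between -0.038 and 0.038 m and z of walnut2_mid in the frame of scoop_bowl between 0 and 0.06 m) or (x of walnut3_mid in the frame of scoop_bowl between -0.042 and 0.048 m and y of walnut3_mid in the frame of scoop_bowl between -0.038 and 0.038 m and z of walnut3_mid in the frame of scoop_bowl between 0 and 0.06 m) or (x of walnut4_mid in the frame of scoop_bowl between -0.042 and 0.048 m and y of walnut4_mid in the frame of scoop_bowl between -0.038 and 0.038 m and z of walnut4_mid in the frame of scoop_bowl between 0 and 0.06 m) or (x of walnut5_mid in the frame of scoop_bowl between -0.042 and 0.048 m and y of walnut5_mid in the frame of scoop_bowl between -0.038 and 0.038 m and z of walnut5_mid in the frame of scoop_bowl between 0 and 0.06 m))), for 0.2 s.
2. at least one walnut lies in the empty section of the organizer (((horizontal distance between walnut1_mid and empty_section below 0.083 m and horizontal distance between walnut1_mid and organizer_hub below 0.14 m and height (world z) of walnut1_mid below 0.072 m) or (horizontal distance between walnut2_mid and empty_section below 0.083 m and horizontal distance between walnut2_mid and organizer_hub below 0.14 m and height (world z) of walnut2_mid below 0.072 m) or (horizontal distance between walnut3_mid and empty_section below 0.083 m and horizontal distance between walnut3_mid and organizer_hub below 0.14 m and height (world z) of walnut3_mid below 0.072 m) or (horizontal distance between walnut4_mid and empty_section below 0.083 m and horizontal distance between walnut4_mid and organizer_hub below 0.14 m and height (world z) of walnut4_mid below 0.072 m) or (horizontal distance between walnut5_mid and empty_section below 0.083 m and horizontal distance between walnut5_mid and organizer_hub below 0.14 m and height (world z) of walnut5_mid below 0.072 m))), for 0.2 s.
At the end, for the whole second after the job is handed in: At least three walnuts lie in the empty section of the organizer and every other walnut is in that section or in the snack box; the scoop stands let go on the saucer, the middle of its floor within 35 mm of the saucer's centre, less than 25 mm above the worktop and tilted less than 0.2 rad ((((horizontal distance between walnut1_mid and empty_section below 0.083 m and horizontal distance between walnut1_mid and organizer_hub below 0.14 m and height (world z) of walnut1_mid below 0.072 m) and (horizontal distance between walnut2_mid and empty_section below 0.083 m and horizontal distance between walnut2_mid and organizer_hub below 0.14 m and height (world z) of walnut2_mid below 0.072 m) and (horizontal distance between walnut3_mid and empty_section below 0.083 m and horizontal distance between walnut3_mid and organizer_hub below 0.14 m and height (world z) of walnut3_mid below 0.072 m)) or ((horizontal distance between walnut1_mid and empty_section below 0.083 m and horizontal distance between walnut1_mid and organizer_hub below 0.14 m and height (world z) of walnut1_mid below 0.072 m) and (horizontal distance between walnut2_mid and empty_section below 0.083 m and horizontal distance between walnut2_mid and organizer_hub below 0.14 m and height (world z) of walnut2_mid below 0.072 m) and (horizontal distance between walnut4_mid and empty_section below 0.083 m and horizontal distance between walnut4_mid and organizer_hub below 0.14 m and height (world z) of walnut4_mid below 0.072 m)) or ((horizontal distance between walnut1_mid and empty_section below 0.083 m and horizontal distance between walnut1_mid and organizer_hub below 0.14 m and height (world z) of walnut1_mid below 0.072 m) and (horizontal distance between walnut2_mid and empty_section below 0.083 m and horizontal distance between walnut2_mid and organizer_hub below 0.14 m and height (world z) of walnut2_mid below 0.072 m) and (horizontal distance between walnut5_mid and empty_section below 0.083 m and horizontal distance between walnut5_mid and organizer_hub below 0.14 m and height (world z) of walnut5_mid below 0.072 m)) or ((horizontal distance between walnut1_mid and empty_section below 0.083 m and horizontal distance between walnut1_mid and organizer_hub below 0.14 m and height (world z) of walnut1_mid below 0.072 m) and (horizontal distance between walnut3_mid and empty_section below 0.083 m and horizontal distance between walnut3_mid and organizer_hub below 0.14 m and height (world z) of walnut3_mid below 0.072 m) and (horizontal distance between walnut4_mid and empty_section below 0.083 m and horizontal distance between walnut4_mid and organizer_hub below 0.14 m and height (world z) of walnut4_mid below 0.072 m)) or ((horizontal distance between walnut1_mid and empty_section below 0.083 m and horizontal distance between walnut1_mid and organizer_hub below 0.14 m and height (world z) of walnut1_mid below 0.072 m) and (horizontal distance between walnut3_mid and empty_section below 0.083 m and horizontal distance between walnut3_mid and organizer_hub below 0.14 m and height (world z) of walnut3_mid below 0.072 m) and (horizontal distance between walnut5_mid and empty_section below 0.083 m and horizontal distance between walnut5_mid and organizer_hub below 0.14 m and height (world z) of walnut5_mid below 0.072 m)) or ((horizontal distance between walnut1_mid and empty_section below 0.083 m and horizontal distance between walnut1_mid and organizer_hub below 0.14 m and height (world z) of walnut1_mid below 0.072 m) and (horizontal distance between walnut4_mid and empty_section below 0.083 m and horizontal distance between walnut4_mid and organizer_hub below 0.14 m and height (world z) of walnut4_mid below 0.072 m) and (horizontal distance between walnut5_mid and empty_section below 0.083 m and horizontal distance between walnut5_mid and organizer_hub below 0.14 m and height (world z) of walnut5_mid below 0.072 m)) or ((horizontal distance between walnut2_mid and empty_section below 0.083 m and horizontal distance between walnut2_mid and organizer_hub below 0.14 m and height (world z) of walnut2_mid below 0.072 m) and (horizontal distance between walnut3_mid and empty_section below 0.083 m and horizontal distance between walnut3_mid and organizer_hub below 0.14 m and height (world z) of walnut3_mid below 0.072 m) and (horizontal distance between walnut4_mid and empty_section below 0.083 m and horizontal distance between walnut4_mid and organizer_hub below 0.14 m and height (world z) of walnut4_mid below 0.072 m)) or ((horizontal distance between walnut2_mid and empty_section below 0.083 m and horizontal distance between walnut2_mid and organizer_hub below 0.14 m and height (world z) of walnut2_mid below 0.072 m) and (horizontal distance between walnut3_mid and empty_section below 0.083 m and horizontal distance between walnut3_mid and organizer_hub below 0.14 m and height (world z) of walnut3_mid below 0.072 m) and (horizontal distance between walnut5_mid and empty_section below 0.083 m and horizontal distance between walnut5_mid and organizer_hub below 0.14 m and height (world z) of walnut5_mid below 0.072 m)) or ((horizontal distance between walnut2_mid and empty_section below 0.083 m and horizontal distance between walnut2_mid and organizer_hub below 0.14 m and height (world z) of walnut2_mid below 0.072 m) and (horizontal distance between walnut4_mid and empty_section below 0.083 m and horizontal distance between walnut4_mid and organizer_hub below 0.14 m and height (world z) of walnut4_mid below 0.072 m) and (horizontal distance between walnut5_mid and empty_section below 0.083 m and horizontal distance between walnut5_mid and organizer_hub below 0.14 m and height (world z) of walnut5_mid below 0.072 m)) or ((horizontal distance between walnut3_mid and empty_section below 0.083 m and horizontal distance between walnut3_mid and organizer_hub below 0.14 m and height (world z) of walnut3_mid below 0.072 m) and (horizontal distance between walnut4_mid and empty_section below 0.083 m and horizontal distance between walnut4_mid and organizer_hub below 0.14 m and height (world z) of walnut4_mid below 0.072 m) and (horizontal distance between walnut5_mid and empty_section below 0.083 m and horizontal distance between walnut5_mid and organizer_hub below 0.14 m and height (world z) of walnut5_mid below 0.072 m))) and ((horizontal distance between walnut1_mid and empty_section below 0.083 m and horizontal distance between walnut1_mid and organizer_hub below 0.14 m and height (world z) of walnut1_mid below 0.072 m) or (x of walnut1_mid in the frame of snack_box between -0.1125 and 0.1125 m and y of walnut1_mid in the frame of snack_box between -0.049 and 0.049 m)) and ((horizontal distance between walnut2_mid and empty_section below 0.083 m and horizontal distance between walnut2_mid and organizer_hub below 0.14 m and height (world z) of walnut2_mid below 0.072 m) or (x of walnut2_mid in the frame of snack_box between -0.1125 and 0.1125 m and y of walnut2_mid in the frame of snack_box between -0.049 and 0.049 m)) and ((horizontal distance between walnut3_mid and empty_section below 0.083 m and horizontal distance between walnut3_mid and organizer_hub below 0.14 m and height (world z) of walnut3_mid below 0.072 m) or (x of walnut3_mid in the frame of snack_box between -0.1125 and 0.1125 m and y of walnut3_mid in the frame of snack_box between -0.049 and 0.049 m)) and ((horizontal distance between walnut4_mid and empty_section below 0.083 m and horizontal distance between walnut4_mid and organizer_hub below 0.14 m and height (world z) of walnut4_mid below 0.072 m) or (x of walnut4_mid in the frame of snack_box between -0.1125 and 0.1125 m and y of walnut4_mid in the frame of snack_box between -0.049 and 0.049 m)) and ((horizontal distance between walnut5_mid and empty_section below 0.083 m and horizontal distance between walnut5_mid and organizer_hub below 0.14 m and height (world z) of walnut5_mid below 0.072 m) or (x of walnut5_mid in the frame of snack_box between -0.1125 and 0.1125 m and y of walnut5_mid in the frame of snack_box between -0.049 and 0.049 m)) and horizontal distance between scoop_bowl and saucer below 0.035 m and height (world z) of scoop_bowl below 0.025 m and angle between scoop_bowl's own z axis and vertical below 0.2 rad and contact force between the fingers and scoop below 0.05 N); the robot touches nothing.
It fails at once if the fingers touch a walnut (contact force between the fingers and walnut1 above 0.2 N or contact force between the fingers and walnut2 above 0.2 N or contact force between the fingers and walnut3 above 0.2 N or contact force between the fingers and walnut4 above 0.2 N or contact force between the fingers and walnut5 above 0.2 N).
It fails at once if the flask is shoved more than 40 mm (distance of flask from where it was at the start of the episode above 0.04 m).
It fails at once if the mug is shoved more than 40 mm (distance of mug from where it was at the start of the episode above 0.04 m).
It fails at once if the fork is shoved more than 40 mm (distance of fork from where it was at the start of the episode above 0.04 m).
It fails at once if the bamboo spoon is shoved more than 40 mm (distance of bamboo_spoon from where it was at the start of the episode above 0.04 m).
It also fails if it takes over 72 s, if anything falls off the work surface, if the arm or the gripper's body presses on something with over 40 N, if the wrist force passes 120 N, or if a joint passes its speed limit or range.

ROBOT

A 6-joint arm with a two-finger parallel gripper is mounted at the origin on the work surface. World frame = base frame: x ahead of the robot, y to its left, z up, the work surface at z = 0. Lengths are in m, angles in rad, forces in N, time in s.
With the tool pointing down it reaches from about 0.275 to 0.875 m from the base axis. Payload 12.5 kg.
Tool frame: the origin (TCP) lies midway between the tips of the shut fingers; the grasp point (between the pads) lies 19 mm behind it; z points along the fingers, y is the line along which they close (so a half turn about z gives the same grasp; the last joint's range is limited). The gripper opens to 85 mm and grips with 20 to 120 N. Pads are 22 mm wide; open, the fingers measure 114 mm over their backs; the gripper's body (76 mm by 85 mm) begins 54 mm behind the grasp point. The pads swing forward as they close: fully open they stand 13 mm farther back than shut.
Start: joints at [1.203, 0.351, 1.652, -0, 1.139, -0.085], TCP at [0.153, 0.528, 0.231] pointing down, gripper open.
Joint ranges: [-2.75, 2.75], [-0.79, 2.1], [0.01, 2.65], [-1.57, 4.71], [0.07, 3.14], [-2.87, 2.87]. Speed limits (rad/s): [2.22, 2.22, 2.79, 3.14, 3.14, 3.14].

INTERFACE

Orientations are given as a rotation vector (axis times angle).
In Python, from bench import ctrl gives the robot as it stands. The module is installed in compiled form; this text tells all that it offers.
- The arm moves only by the tool drive_tool, never from a script. Its argument "moves" is a list that holds one entry, the list of rows, each a list of 7 numbers: the turn, a rotation vector about the world's x, y, z in degrees, then the shift along the world's x, y, z in mm, then the finger opening in mm, from 0 to 85.4. In form: [[[wx, wy, wz, x, y, z, gripper], ...]]. A call has 1 to 8 rows; each row is the pose to reach, as a shift and turn from the pose commanded when the call began; what a row does not reach only later rows make up. A row lasts 1/12 s, in which the tool goes at most 41.7 mm and 7.16 degrees, less where a joint would pass 70% of its speed; a pose out of reach is approached as far as the arm can. A call with a gripper value outside its range is refused whole. The fingers move at their own pace and stop on an object; the grip force is fixed at half the most. Time passes only in rows, so rows that repeat a pose let the fingers close. It gives the time, the measured TCP pose, the force, the opening and the grip force at its end, in the units of the state.
- ctrl.read_state(): the state, without advancing time (a new reading comes with each control period).
- ctrl.camera(name): name is "scene" or "top"; returns a dict with "image" (400x640x3 uint8, red, green, blue), "z_map" (400x640 float32, m along the optical axis (not along the pixel's ray), 0 where there is no reading), "intrinsics" (3x3 intrinsics, pixels), "world_from_camera" (4x4, takes a point from camera to world coordinates). Camera axes: x right, y down, z forward; pixel columns grow to the right and rows downward; lengths in m; the calibration is good to about 2 mm. A picture is of the moment at which its call begins.
- ctrl.finish_job(): hands the job in; it is judged then, once.
The state is a dict: "clock": time; "q": joint angles; "qvel": joint speeds; "tau": joint torques, N m; "tcp_pos": TCP position; "eef_rot": TCP orientation; "wrist_force": force on the tool from outside, world axes, zero at the start; "wrist_torque": the same for the moment, N m; "width": opening from 0.0 (shut) to 1.0 (fully open); "finger_force": force on a finger pad.
Only numpy, scipy, OpenCV 4.12 (cv2) and the standard library are available. Lean on these libraries where they do the work, as an engineer would, in place of code of your own. Each camera call takes 0.05 s, during which the arm holds its last target. There are 200 camera calls.

## Working session

There is one attempt and no reset: what is moved stays moved. The work goes in short steps, Python scripts to look and compute and a tool call to move; the robot and the scene stay as the last step left them, time stands still between calls to the robot, and variables do not carry over. Pictures are saved under pics/ and viewed, at most 10 in all, crops included, and the job is handed in when it is done.

Besides the shell and the picture viewer there is one more tool, called after ">>>" in YAML: its name, and indented under it one key for each argument. drive_tool: Moves the arm, as the interface text tells. Its arguments: {"type":"object","properties":{"moves":{"type":"array","items":{"type":"array","items":{"type":"array","items":{"type":"number"}}}}},"required":["moves"]}

```bash
mkdir -p pics
cat > h.py <<'E'
import numpy as np, cv2
from bench import ctrl
def snap(cam,tag):
    c=ctrl.camera(cam); np.savez(f'pics/{tag}.npz',**c)
    cv2.imwrite(f'pics/{tag}.png',c['image'][:,:,::-1]); return c
def cloud(c):
    K=c['intrinsics'];z=c['z_map'];v,u=np.indices(z.shape)
    p=np.stack([(u-K[0,2])/K[0,0]*z,(v-K[1,2])/K[1,1]*z,z,np.ones_like(z)],-1)
    return (p@np.array(c['world_from_camera']).T)[...,:3]
E
python3 - <<'E'
from h import *
for n in('top','scene'):
    c=snap(n,n+'0'); print(n,c['world_from_camera'],c['intrinsics'])
s=ctrl.read_state();print(s)
E
```

```text
top [[-2.13227910e-02 -9.91489077e-01  1.28431887e-01  4.27192494e-01]
 [-9.99771879e-01  2.09872064e-02 -3.96584490e-03  7.76018437e-04]
 [ 1.23666539e-03 -1.28487152e-01 -9.91710403e-01  9.54181249e-01]
 [ 0.00000000e+00  0.00000000e+00  0.00000000e+00  1.00000000e+00]] [[428.75747463   0.         315.8542669 ]
 [  0.         428.75747463 195.47010355]
 [  0.           0.           1.        ]]
scene [[-0.48169059  0.72706375 -0.48923663  1.02229165]
 [ 0.87619825  0.38948435 -0.28386365  0.28694861]
 [-0.01583696 -0.56540273 -0.82466293  0.86723641]
 [ 0.          0.          0.          1.        ]] [[377.56234665   0.         327.4713967 ]
 [  0.         377.56234665 195.89162249]
 [  0.           0.           1.        ]]
{'clock': 0.1, 'q': array([ 1.20339989e+00,  3.51198949e-01,  1.65234510e+00,  2.76633740e-05,
        1.13910351e+00, -8.45822755e-02]), 'qvel': array([ 0.00078167, -0.0019227 , -0.00295355,  0.00230716, -0.00063234,
        0.0011967 ]), 'tau': array([ 6.45356886e-04, -5.06837833e+01, -2.91878593e+01, -8.94881191e-05,
        2.59505578e-03,  1.17890806e-05]), 'tcp_pos': array([0.15333698, 0.52788906, 0.23080887]), 'eef_rot': array([-4.42745604e-01, -3.10997415e+00,  1.60593673e-03]), 'wrist_force': array([ 0.04564818, -0.16046048,  0.47335724]), 'wrist_torque': array([-0.00743164,  0.01843485,  0.0190331 ]), 'finger_force': 0.0, 'width': 0.9989483765895868}
```

View pics/top0.png

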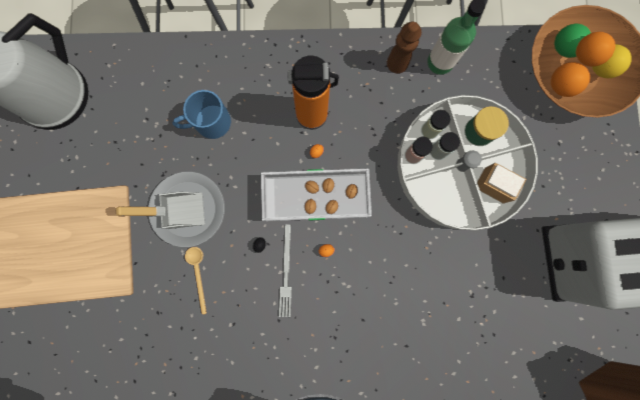

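View pics/scene0.png

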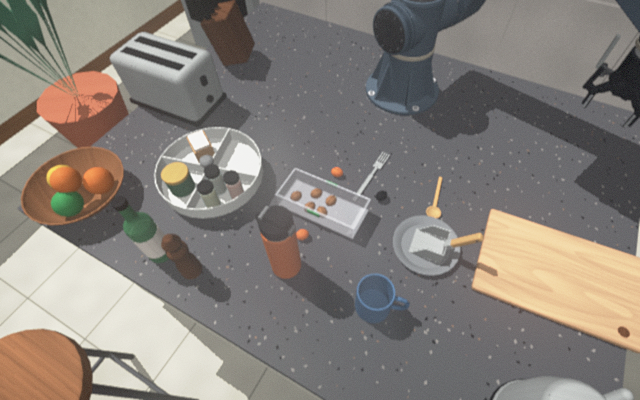

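Top view: the scoop's bowl is at (185,210) on the saucer (187,210), with its handle to the left at (140,211). The box is at (316,195). The brown walnuts are at (312,187), (328,185), (352,191), (310,207) and (332,207). The empty quarter is about (437,195) and the hub (471,159).

Look-alikes: orange ones at (316,151) and (326,251), and a black one at (259,244). I leave these alone. The bamboo spoon at (198,280) is not the scoop; the steel bowl with the bamboo handle on the saucer is.

Run:
```python
from h import *
d=dict(np.load('pics/top0.npz'));P=cloud(d)
def at(u,v,z):
    K=d['intrinsics'];T=d['world_from_camera'];r=T[:3,:3]@[(u-K[0,2])/K[0,0],(v-K[1,2])/K[1,1],1];return T[:3,3]+r*(z-T[2,3])/r[2]
for n,u,v in [('w',312,187),('w',328,185),('w',352,191),('w',310,207),('w',332,207),('hub',471,159),('bowl',185,210),('handle',140,211),('handle',122,211),('saucerwell',185,237),('boxfloor',280,195)]:
    print(n,u,v,P[v,u].round(4))
im=d['image'][95:290,90:385,::-1];im=cv2.resize(im,None,fx=2.7,fy=2.7,interpolation=cv2.INTER_CUBIC);cv2.imwrite('pics/c1.png',im)
im=d['image'][85:240,390:550,::-1];im=cv2.resize(im,None,fx=3.7,fy=3.7,interpolation=cv2.INTER_CUBIC);cv2.imwrite('pics/c2.png',im)
```

```text
w 312 187 [0.566  0.0051 0.0281]
w 328 185 [ 0.569  -0.0298  0.032 ]
w 352 191 [ 0.5554 -0.082   0.0275]
w 310 207 [0.5217 0.0103 0.0322]
w 332 207 [ 0.521  -0.0373  0.0299]
hub 471 159 [ 0.6074 -0.3222  0.0928]
bowl 185 210 [0.5234 0.2874 0.0081]
handle 140 211 [0.515  0.3534 0.0903]
handle 122 211 [0.5126 0.376  0.1207]
saucerwell 185 237 [0.4639 0.2872 0.0053]
boxfloor 280 195 [0.5527 0.0769 0.0063]
```

View pics/c1.png

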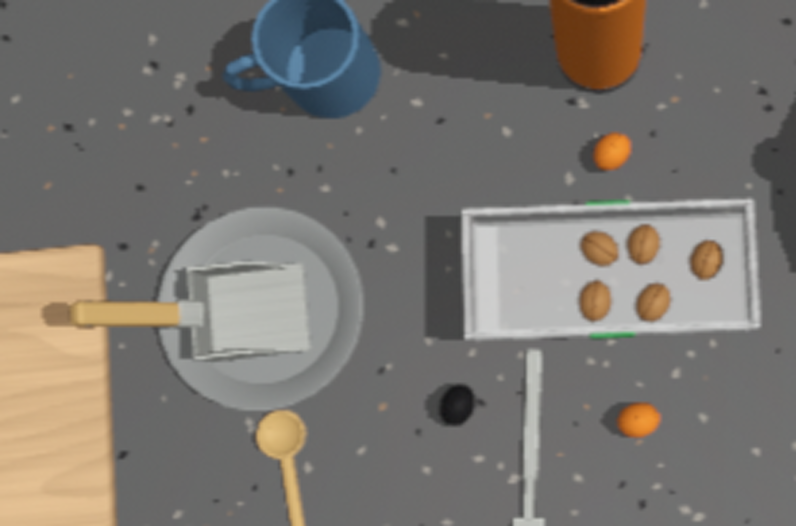

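View pics/c2.png

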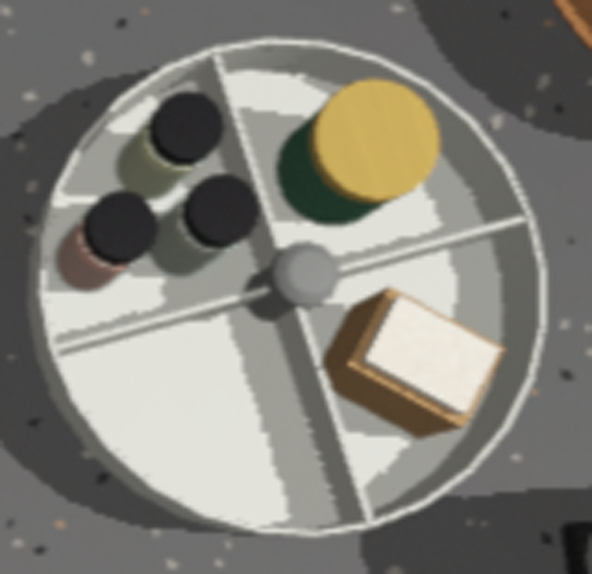

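The crops confirm the choice. The steel scoop has its handle end at c1 (75,313) and its nose edge at (302,264)–(309,350). The box rim corners are (462,211), (752,201), (760,326) and (466,338). The empty quarter in c2 is around (170,420), with its divider ends at (60,350) and (368,520).

Run:
```python
from h import *
d=dict(np.load('pics/top0.npz'));P=cloud(d)
def at(u,v,z):
    K=d['intrinsics'];T=d['world_from_camera'];r=T[:3,:3]@[(u-K[0,2])/K[0,0],(v-K[1,2])/K[1,1],1];return (T[:3,3]+r*(z-T[2,3])/r[2]).round(4)
c1=lambda x,y,z:at(90+(x+.5)/2.7-.5,95+(y+.5)/2.7-.5,z)
c2=lambda x,y,z:at(390+(x+.5)/3.7-.5,85+(y+.5)/3.7-.5,z)
B=[c1(x,y,.056) for x,y in[(462,211),(752,201),(760,326),(466,338)]];print('box',B,np.mean(B,0))
D=[c2(x,y,.063) for x,y in[(215,52),(368,520),(527,218),(60,350)]];print('div',D); 
print('hub',c2(307,273,.092))
S=[c1(x,y,.016) for x,y in[(262,207),(262,410),(160,308),(362,308)]];print('saucer',S)
print('nose',c1(302,264,.008),c1(309,350,.008))
print('back top',c1(190,270,.048),c1(195,355,.048))
# handle: bamboo coloured pts above 0.06 near
m=(P[...,2]>.05)&(P[...,1]>.28)&(P[...,1]<.42)&(abs(P[...,0]-.515)<.04)
rgb=d['image'].astype(int);m&=(rgb[...,0]-rgb[...,2]>40)
q=P[m];print(len(q));c=q.mean(0);u,s,vt=np.linalg.svd(q-c);print(c,vt[0],np.degrees(s),q.min(0),q.max(0))
# slices
for z in(.06,.08,.1,.12):
    k=q[abs(q[:,2]-z)<.006];print(z,len(k),k.mean(0).round(4),k[:,0].min(),k[:,0].max())
```

```text
box [array([0.5945, 0.1132, 0.056 ]), array([ 0.5977, -0.1155,  0.056 ]), array([ 0.4988, -0.118 ,  0.056 ]), array([0.4943, 0.1106, 0.056 ])] [ 0.546325 -0.002425  0.056   ]
div [array([ 0.7473, -0.2921,  0.063 ]), array([ 0.4727, -0.3614,  0.063 ]), array([ 0.6444, -0.4657,  0.063 ]), array([ 0.5731, -0.1931,  0.063 ])]
hub [ 0.6087 -0.3258  0.092 ]
saucer [array([0.6088, 0.2827, 0.016 ]), array([0.4428, 0.2798, 0.016 ]), array([0.527 , 0.3642, 0.016 ]), array([0.5235, 0.1999, 0.016 ])]
nose [0.5619 0.2513 0.008 ] [0.4908 0.2447 0.008 ]
back top [0.5533 0.329  0.048 ] [0.4861 0.3234 0.048 ]
369
[0.51471917 0.35926389 0.09631993] [-0.05563852  0.5853502   0.80886927] [27.97880739  5.77687347  2.55210392] [0.50479813 0.33106459 0.0567713 ] [0.52613259 0.3877783  0.12772488]
0.06 32 [0.5174 0.3354 0.0621] 0.5087057803619086 0.5261325900654019
0.08 60 [0.5153 0.3472 0.0801] 0.5076164855338383 0.5242009088834519
0.1 61 [0.5143 0.3614 0.1004] 0.5061425064876379 0.5226715036309414
0.12 92 [0.5132 0.3775 0.1209] 0.504798134512915 0.5228089198796402
```

```bash
cat > k.py <<'E'
import numpy as np, sys
from scipy.spatial.transform import Rotation as R
# scoop frame axes: x nose, y across, z up. yaw t deg: nose=(sin t,-cos t). pitch p deg = nose DOWN.
GT=35. # tool tilt rel. scoop
def scoopR(t,p): return R.from_euler('z',t-90,degrees=True)*R.from_euler('y',p,degrees=True)
def toolR(t,p):  # tool z=a, tool y = scoop y (scoop frame)
    a=np.array([np.sin(np.radians(GT)),0,-np.cos(np.radians(GT))]);y=np.array([0,1.,0])
    return scoopR(t,p)*R.from_matrix(np.column_stack([np.cross(y,a),y,a]))
G=np.array([-.072,0,.079])   # grip in bowl frame
def tcp(ref,refpt,t,p,off=0):
    """ref: bowl-frame point placed at world refpt; off: retreat along tool"""
    S=scoopR(t,p); T=toolR(t,p); g=np.array(refpt)+S.apply(G-np.array(ref))
    return g+T.apply([0,0,.019-off]),T
def delta(p0,R0,p,T):
    return np.r_[(T*R0.inv()).as_rotvec(degrees=True),(p-p0)*1000].round(1)
LIP=[.04,0,0]; MID=[0,0,0]
E
cat > seq.py <<'E'
from k import *
def seq(p0,R0,poses):
    for n,(p,T) in poses:
        print(n,delta(p0,R0,p,T).tolist(),'abs',p.round(4),T.as_rotvec().round(4).tolist())
E
python3 - <<'E'
from seq import *; from bench import ctrl
s=ctrl.read_state();p0,R0=s['tcp_pos'],R.from_rotvec(s['eef_rot'])
M=(.5225,.2882,.006)
pre=tcp(MID,M,5.35,0,.12);gr=tcp(MID,M,5.35,0)
seq(p0,R0,[('pre',pre)]);seq(*pre,[('grasp',gr)])
E
```

```text
pre [-28.6, -23.7, -66.2, 357.0, -110.3, -63.1] abs [0.5104 0.4176 0.1677] [1.7739, 1.9478, -0.5593]
grasp [0.0, 0.0, 0.0, 6.4, -68.5, -98.3] abs [0.5168 0.349  0.0694] [1.7739, 1.9478, -0.5593]
```

>>> drive_tool:
  moves:
    - [[-14.3, -11.85, -33.1, 178.5, -55, -31.5, 85], [-14.3, -11.85, -33.1, 178.5, -55, -31.5, 85], [-14.3, -11.85, -33.1, 178.5, -55, -31.5, 85], [-14.3, -11.85, -33.1, 178.5, -55, -31.5, 85], [-14.3, -11.85, -33.1, 178.5, -55, -31.5, 85], [-14.3, -11.85, -33.1, 178.5, -55, -31.5, 85], [-14.3, -11.85, -33.1, 178.5, -55, -31.5, 85]]

```text
clock: 0.68
tcp_pos: [0.3326, 0.4728, 0.1985]
eef_rot: [1.215, 2.62, -0.317]
wrist_force: [-0.4, -1.1, -0.7]
width: 0.993
finger_force: 0.0
```

>>> drive_tool:
  moves:
    - [[-14.3, -11.85, -33.1, 178.5, -55.3, -31.6, 85], [-14.3, -11.85, -33.1, 178.5, -55.3, -31.6, 85], [-14.3, -11.85, -33.1, 178.5, -55.3, -31.6, 85], [-14.3, -11.85, -33.1, 178.5, -55.3, -31.6, 85], [-14.3, -11.85, -33.1, 178.5, -55.3, -31.6, 85], [-14.3, -11.85, -33.1, 178.5, -55.3, -31.6, 85], [-14.3, -11.85, -33.1, 178.5, -55.3, -31.6, 85], [-14.3, -11.85, -33.1, 178.5, -55.3, -31.6, 85]]

```text
clock: 1.35
tcp_pos: [0.5098, 0.4183, 0.1679]
eef_rot: [1.771, 1.951, -0.559]
wrist_force: [0.3, 0.7, 0.6]
width: 0.997
finger_force: 0.0
```

>>> drive_tool:
  moves:
    - [[0, 0, 0, 1.6, -17.1, -24.6, 85], [0, 0, 0, 3.2, -34.2, -49.2, 85], [0, 0, 0, 4.8, -51.4, -73.7, 85], [0, 0, 0, 5.6, -60, -86, 85], [0, 0, 0, 6.4, -68.5, -98.3, 85], [0, 0, 0, 6.4, -68.5, -98.3, 85]]

```text
clock: 1.85
tcp_pos: [0.5153, 0.3482, 0.0686]
eef_rot: [1.77, 1.951, -0.563]
wrist_force: [0.0, -0.9, -0.4]
width: 0.994
finger_force: 0.0
```

>>> drive_tool:
  moves:
    - [[0, 0, 0, 0, 0, 0, 40], [0, 0, 0, 0, 0, 0, 25], [0, 0, 0, 0, 0, 0, 10], [0, 0, 0, 0, 0, 0, 10], [0, 0, 0, 0, 0, 0, 10], [0, 0, 0, 0, 0, 0, 10], [0, 0, 0, 0, 0, 0, 10], [0, 0, 0, 0, 0, 0, 10]]

```text
clock: 2.52
tcp_pos: [0.5169, 0.3497, 0.0703]
eef_rot: [1.774, 1.947, -0.558]
wrist_force: [-1.2, 3.6, 3.6]
width: 0.202
finger_force: 59.5
```

>>> drive_tool:
  moves:
    - [[0, 0, 0, 0, 0, 10, 5], [0, 0, 0, 0, 0, 30, 5], [0, 0, 0, 0, 0, 60, 5], [0, 0, 0, 0, 0, 90, 5], [0, 0, 0, 0, -20, 120, 5], [0, 0, 0, 0, -20, 120, 5], [0, 0, 0, 0, -20, 120, 5], [0, 0, 0, 0, -20, 120, 5]]

```text
clock: 3.18
tcp_pos: [0.5165, 0.3292, 0.1893]
eef_rot: [1.774, 1.947, -0.56]
wrist_force: [-0.7, 0.6, -1.5]
width: 0.201
finger_force: 59.0
```

Run:
```python
from h import *; from k import *
c=snap('top','top1');P=cloud(c);s=ctrl.read_state()
print(s['tcp_pos'],s['wrist_force'],s['wrist_torque'])
p,T=s['tcp_pos'],R.from_rotvec(s['eef_rot'])
# express cloud in scoop frame by nominal grip
S=T*toolR(0,0).inv()*scoopR(0,0); g=p-T.apply([0,0,.019]); o=g-S.apply(G)
q=S.inv().apply(P.reshape(-1,3)-o)
m=(abs(q[:,0])<.05)&(abs(q[:,1])<.05)&(q[:,2]>-.02)&(q[:,2]<.07);q=q[m]
f=q[(abs(q[:,1])<.025)&(q[:,0]>-.02)&(q[:,0]<.035)&(q[:,2]<.02)]
A=np.c_[f[:,:2],np.ones(len(f))];print(len(f),np.linalg.lstsq(A,f[:,2],rcond=None)[0])
fl=q[(q[:,2]<.015)];print(fl.min(0),fl.max(0)); print('rim',q[q[:,2]>.03].min(0),q[q[:,2]>.03].max(0))
im=cv2.resize(c['image'][110:300,70:330,::-1],None,fx=3,fy=3);cv2.imwrite('pics/c3.png',im)
```

```text
[0.51636119 0.32926052 0.1886538 ] [ 0.06183217  0.16204599 -2.1059583 ] [ 0.46747277 -0.00283816 -0.01104928]
725 [2.09402986e-05 3.86185786e-03 2.62140004e-03]
[-0.03867301 -0.03715191 -0.00179484] [0.04174486 0.0350202  0.01494656]
rim [-0.04998909 -0.03747787  0.03003218] [0.01704329 0.03599221 0.06378596]
```

View pics/c3.png

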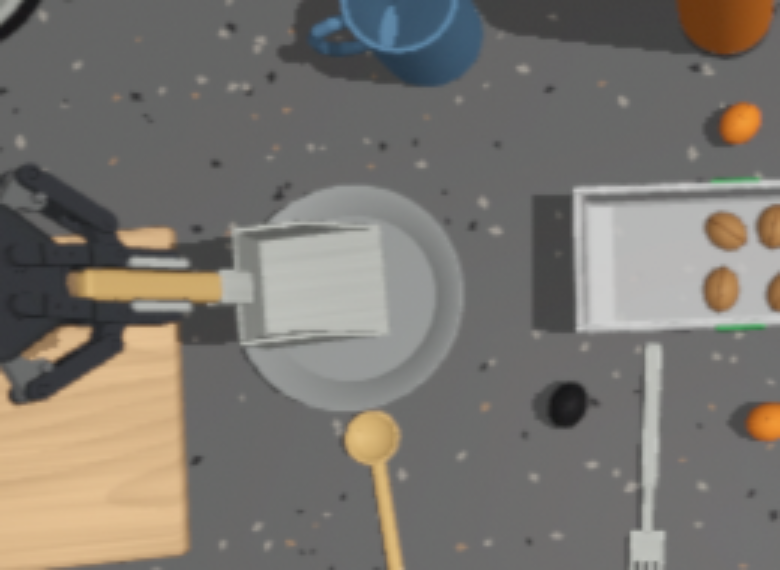

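The lift is clean. The scoop floor at c3 (320,285) sits level in the fingers, and the measured lip is within 2 mm of the nominal grip geometry. Next come the scooping waypoints.

```bash
cat >> seq.py <<'E'
BC=np.array([.5463,-.0024]);BY=.96
def box(bx,by,z,p,t=BY):
    a=np.radians(BY);xy=BC+bx*np.array([np.sin(a),-np.cos(a)])+by*np.array([np.cos(a),np.sin(a)])
    return tcp(LIP,[*xy,z],t,p)
def chain(prev,items):
    for n,q in items:
        print(n,delta(*prev,*q).tolist(),q[0].round(4)); prev=q
E
python3 - <<'E'
from seq import *
gr=tcp(MID,(.5225,.2882,.006),5.35,0);cur=(gr[0]+[0,-.02,.12],gr[1])
chain(cur,[('above',box(-.042,0,.1,45)),('low',box(-.042,0,.007,45))])
print('slide rows from low')
low=box(-.042,0,.007,45)
for b,p in[(-.04,38),(-.036,31),(-.03,24),(-.024,18),(-.016,12),(-.008,8),(0,5),(.008,5)]:
    print(delta(*low,*box(b,0,.007,p)).tolist())
E
```

```text
above [44.9, 2.5, -4.2, 28.3, -262.8, 26.9] [0.5452 0.0662 0.2163]
low [0.0, 0.0, 0.0, 0.0, 0.0, -93.0] [0.5452 0.0662 0.1233]
slide rows from low
[-7.0, -0.1, 0.0, -0.2, 12.0, -4.1]
[-14.0, -0.2, 0.0, -0.4, 21.4, -9.9]
[-21.0, -0.4, 0.0, -0.5, 27.9, -17.3]
[-27.0, -0.5, 0.0, -0.5, 31.9, -24.8]
[-33.0, -0.6, -0.0, -0.6, 33.1, -33.3]
[-37.0, -0.6, -0.0, -0.5, 30.7, -39.5]
[-40.0, -0.7, 0.0, -0.4, 26.6, -44.3]
[-40.0, -0.7, 0.0, -0.3, 18.6, -44.3]
```

>>> drive_tool:
  moves:
    - [[22, 1.2, -2.1, 14, -131, 30, 5], [44.9, 2.5, -4.2, 28.3, -262.8, 26.9, 5], [44.9, 2.5, -4.2, 28.3, -262.8, 26.9, 5], [44.9, 2.5, -4.2, 28.3, -262.8, 26.9, 5], [44.9, 2.5, -4.2, 28.3, -262.8, 26.9, 5], [44.9, 2.5, -4.2, 28.3, -262.8, 26.9, 5], [44.9, 2.5, -4.2, 28.3, -262.8, 26.9, 5], [44.9, 2.5, -4.2, 28.3, -262.8, 26.9, 5]]

```text
clock: 3.9
tcp_pos: [0.5454, 0.0615, 0.2158]
eef_rot: [-2.118, -2.138, -0.185]
wrist_force: [0.5, -0.1, -1.9]
width: 0.199
finger_force: 59.2
```

>>> drive_tool:
  moves:
    - [[0, 0, 0, 0, 0, -20, 5], [0, 0, 0, 0, 0, -45, 5], [0, 0, 0, 0, 0, -65, 5], [0, 0, 0, 0, 0, -80, 5], [0, 0, 0, 0, 0, -88, 5], [0, 0, 0, 0, 0, -93, 5], [0, 0, 0, 0, 0, -93, 5]]

```text
clock: 4.48
tcp_pos: [0.5449, 0.067, 0.123]
eef_rot: [-2.112, -2.147, -0.182]
wrist_force: [0.2, -0.4, -1.3]
width: 0.197
finger_force: 59.1
```

Feel for the floor.

>>> drive_tool:
  moves:
    - [[0, 0, 0, 0, 0, -1.5, 5], [0, 0, 0, 0, 0, -2.5, 5], [0, 0, 0, 0, 0, -2.5, 5]]

```text
clock: 4.73
tcp_pos: [0.5456, 0.0667, 0.122]
eef_rot: [-2.114, -2.148, -0.185]
wrist_force: [0.3, 1.6, 0.2]
width: 0.202
finger_force: 59.5
```

>>> drive_tool:
  moves:
    - [[0, 0, 0, 0, 0, -1, 5], [0, 0, 0, 0, 0, -1, 5], [0, 0, 0, 0, 0, -1, 5]]

```text
clock: 4.98
tcp_pos: [0.5458, 0.0668, 0.1218]
eef_rot: [-2.114, -2.148, -0.186]
wrist_force: [-2.2, 1.0, 10.5]
width: 0.201
finger_force: 60.8
```

Run:
```python
from h import *
c=snap('top','top2');s=ctrl.read_state();print(s['tcp_pos'],s['wrist_force'],s['wrist_torque'])
im=cv2.resize(c['image'][130:260,200:420,::-1],None,fx=3,fy=3);cv2.imwrite('pics/c4.png',im)
```

```text
[0.54585395 0.06677082 0.12181866] [-2.16991316  1.13785932  9.90075165] [0.37559975 0.56819311 0.01685351]
```

View pics/c4.png

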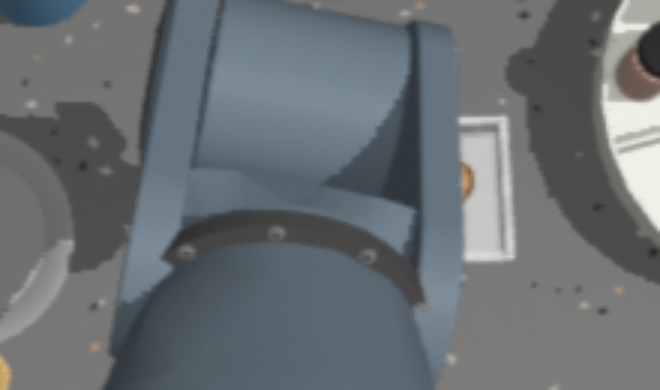

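The arm hides the bowl in the top view; walnut5 shows at c4 (465,182). The force says the lip is on the box floor, with the commanded lip about 1.5 mm too low.

Run:
```python
from seq import *
low=box(-.042,0,.0035,45)
for b,p,z in[(-.041,38,.0055),(-.038,31,.0052),(-.034,25,.005),(-.028,19,.0048),(-.02,13,.0046),(-.012,9,.0045),(-.004,7,.0045),(.004,6,.0042)]:
    print(delta(*low,*box(b,0,z,p)).tolist())
```

```text
[-7.0, -0.1, 0.0, -0.2, 13.0, -2.1]
[-14.0, -0.2, 0.0, -0.4, 23.4, -8.2]
[-20.0, -0.3, 0.0, -0.5, 30.2, -14.6]
[-26.0, -0.4, 0.0, -0.6, 34.3, -22.2]
[-32.0, -0.5, 0.0, -0.6, 35.6, -30.7]
[-36.0, -0.6, 0.0, -0.6, 33.3, -36.9]
[-38.0, -0.6, 0.0, -0.5, 28.0, -40.1]
[-39.0, -0.7, 0.0, -0.4, 21.3, -42.0]
```

>>> drive_tool:
  moves:
    - [[-7, -0.1, 0, -0.2, 13, -2.1, 5], [-14, -0.2, 0, -0.4, 23.4, -8.2, 5], [-20, -0.3, 0, -0.5, 30.2, -14.6, 5], [-26, -0.4, 0, -0.6, 34.3, -22.2, 5], [-32, -0.5, 0, -0.6, 35.6, -30.7, 5], [-36, -0.6, 0, -0.6, 33.3, -36.9, 5], [-38, -0.6, 0, -0.5, 28, -40.1, 5], [-39, -0.7, 0, -0.4, 21.3, -42, 5]]

```text
clock: 5.7
tcp_pos: [0.5455, 0.0895, 0.0786]
eef_rot: [1.915, 1.95, -0.495]
wrist_force: [-0.3, 5.2, 6.9]
width: 0.2
finger_force: 60.6
```

Run:
```python
from h import *
c=snap('scene','s1');s=ctrl.read_state();print(s['tcp_pos'],s['wrist_force'],s['wrist_torque'])
im=cv2.resize(c['image'][120:290,230:430,::-1],None,fx=3.5,fy=3.5,interpolation=cv2.INTER_CUBIC);cv2.imwrite('pics/c5.png',im)
```

```text
[0.5453795  0.08820862 0.07844472] [0.74561166 2.69004604 4.09898509] [-0.16895377 -0.18536722  0.20018996]
```

View pics/c5.png

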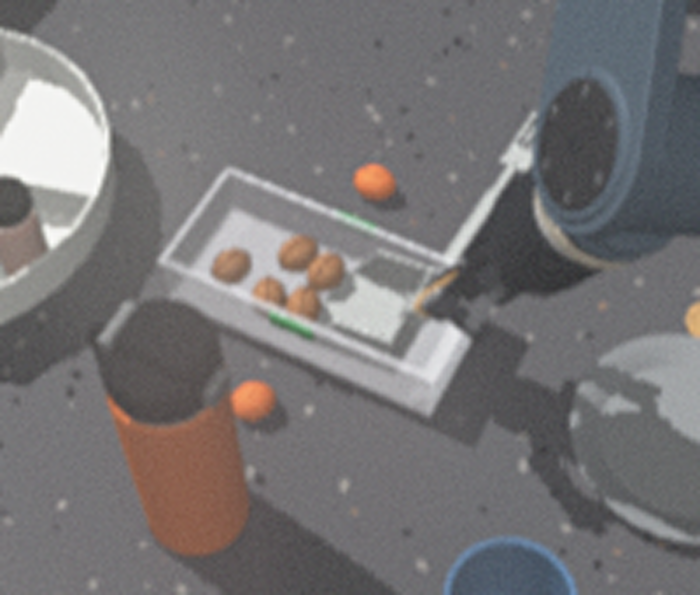

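The scoop is in the box at c5 (375,310), with all five walnuts just ahead of the lip, at (325,270), (300,303), (297,252), (268,292) and (232,265). Now I slide forward.

Run:
```python
from seq import *
a=box(.004,0,.0042,6);b=box(.052,0,.004,3);c=box(.092,0,.004,3)
chain(a,[('1',b),('2',c)])
for bx,z,p in[(.094,.0042,-3),(.097,.0047,-10),(.099,.0056,-16),(.100,.0075,-22),(.099,.012,-26),(.097,.02,-27),(.093,.035,-27),(.088,.06,-27)]:
    print(delta(*c,*box(bx,0,z,p)).tolist())
```

```text
1 [-3.0, -0.1, 0.0, 0.7, -44.3, -5.2] [0.5455 0.0432 0.0726]
2 [0.0, 0.0, 0.0, 0.7, -40.0, 0.0] [0.5462 0.0032 0.0726]
[-6.0, -0.1, -0.0, -0.1, 4.6, -10.4]
[-13.0, -0.2, -0.0, -0.1, 7.9, -23.0]
[-19.0, -0.3, -0.0, -0.2, 10.0, -33.9]
[-25.0, -0.4, -0.0, -0.2, 11.9, -44.2]
[-29.0, -0.5, -0.0, -0.2, 14.0, -47.9]
[-30.0, -0.5, -0.0, -0.3, 16.2, -42.0]
[-30.0, -0.5, -0.0, -0.3, 20.2, -27.0]
[-30.0, -0.5, -0.0, -0.4, 25.2, -2.0]
```

>>> drive_tool:
  moves:
    - [[-0.5, 0, 0, 0.1, -7, -0.8, 5], [-1, 0, 0, 0.2, -14, -1.6, 5], [-1.5, 0, 0, 0.3, -22, -2.6, 5], [-2, 0, 0, 0.4, -29, -3.4, 5], [-2.5, 0, 0, 0.6, -37, -4.3, 5], [-3, -0.1, 0, 0.7, -44.3, -5.2, 5]]

```text
clock: 6.25
tcp_pos: [0.5459, 0.0428, 0.0737]
eef_rot: [1.887, 1.916, -0.539]
wrist_force: [-0.3, 3.9, 5.5]
width: 0.2
finger_force: 60.4
```

>>> drive_tool:
  moves:
    - [[0, 0, 0, 0.1, -7, 0, 5], [0, 0, 0, 0.2, -14, 0, 5], [0, 0, 0, 0.4, -21, 0, 5], [0, 0, 0, 0.5, -27, 0, 5], [0, 0, 0, 0.6, -33, 0, 5], [0, 0, 0, 0.7, -37, 0, 5], [0, 0, 0, 0.7, -40, 0, 5]]

```text
clock: 6.83
tcp_pos: [0.5467, 0.0031, 0.0738]
eef_rot: [1.887, 1.916, -0.538]
wrist_force: [-3.6, 27.2, 23.2]
width: 0.2
finger_force: 63.9
```

Run:
```python
from h import *; from seq import *
c=snap('scene','s2');s=ctrl.read_state();print(s['tcp_pos'],s['wrist_force'],s['wrist_torque'])
im=cv2.resize(c['image'][140:260,240:400,::-1],None,fx=4.5,fy=4.5,interpolation=cv2.INTER_CUBIC);cv2.imwrite('pics/c6.png',im)
c=box(.092,0,.004,3)
for bx,z,p in[(.094,.0042,-2),(.097,.0047,-6),(.099,.0055,-10),(.100,.010,-14),(.100,.018,-18),(.099,.03,-22),(.097,.05,-25),(.095,.08,-25)]:
    q=box(bx,0,z,p);print(delta(*c,*q).tolist(),q[0][2])
```

```text
[0.54674808 0.00319346 0.07398566] [-0.26279971  7.26090191  7.18770633] [ 0.42829941  0.39229872 -0.23263262]
[-5.0, -0.1, -0.0, -0.1, 3.6, -8.6] 0.06406905701292989
[-9.0, -0.2, 0.0, -0.1, 4.5, -15.4] 0.05722055982388374
[-13.0, -0.2, -0.0, -0.1, 5.9, -22.2] 0.05041618774672384
[-17.0, -0.3, -0.0, -0.1, 7.8, -25.5] 0.04709298851782131
[-21.0, -0.4, -0.0, -0.2, 10.1, -25.6] 0.04708907597743411
[-25.0, -0.4, -0.0, -0.2, 12.9, -21.7] 0.05094344438290854
[-28.0, -0.5, 0.0, -0.3, 15.8, -7.9] 0.06476506986093702
[-28.0, -0.5, 0.0, -0.3, 17.8, 22.1] 0.09476506986093702
```

View pics/c6.png

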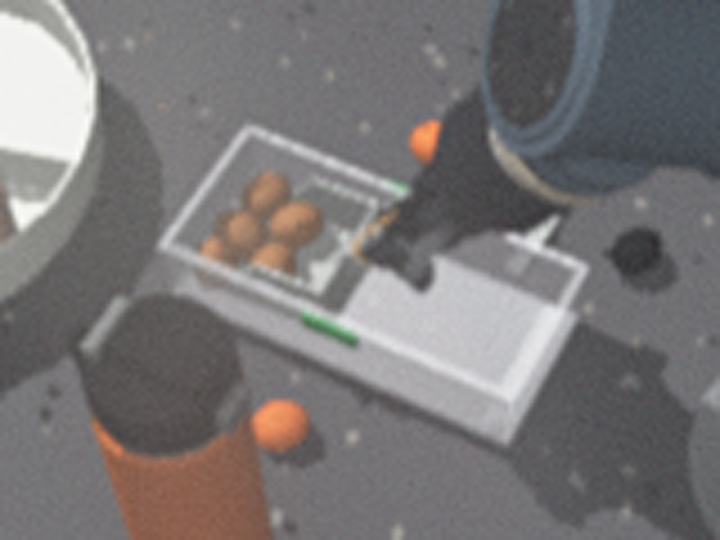

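The walnuts are bunched at the end, at c6 (268,192), (295,222), (240,230), (272,260) and (215,250). Two or three are already on the scoop floor. I curl and lift.

>>> drive_tool:
  moves:
    - [[-2, 0, 0, 0, -1.5, -3.6, 5], [-5, -0.1, 0, -0.1, 2, -8.6, 5], [-7, -0.1, 0, -0.1, 3, -12, 5], [-9, -0.2, 0, -0.1, 4, -15.4, 5], [-13, -0.2, 0, -0.1, 5.5, -22.2, 5], [-17, -0.3, 0, -0.1, 7.8, -25.5, 5], [-21, -0.4, 0, -0.2, 10.1, -25.6, 5], [-25, -0.4, 0, -0.2, 12.9, -21.7, 5]]

```text
clock: 7.55
tcp_pos: [0.5473, 0.0174, 0.0529]
eef_rot: [1.6, 1.625, -0.866]
wrist_force: [-0.8, 0.4, -2.5]
width: 0.201
finger_force: 58.6
```

>>> drive_tool:
  moves:
    - [[-1.5, 0, 0, 0, 1.5, 6, 5], [-3, -0.1, 0, -0.1, 2.9, 14, 5], [-3, -0.1, 0, -0.1, 4, 29, 5], [-3, -0.1, 0, -0.1, 5, 46, 5], [-3, -0.1, 0, -0.1, 5, 66, 5], [-3, -0.1, 0, -0.1, 5, 86, 5], [-3, -0.1, 0, -0.1, 5, 94, 5], [-3, -0.1, 0, -0.1, 5, 94, 5]]

```text
clock: 8.22
tcp_pos: [0.5463, 0.0211, 0.1466]
eef_rot: [1.569, 1.591, -0.901]
wrist_force: [0.8, -0.2, -1.4]
width: 0.204
finger_force: 58.7
```

Run:
```python
from h import *; from seq import *
c=snap('scene','s3');s=ctrl.read_state();print(s['tcp_pos'],s['wrist_force'],s['wrist_torque'])
im=cv2.resize(c['image'][120:260,240:400,::-1],None,fx=4.2,fy=4.2,interpolation=cv2.INTER_CUBIC);cv2.imwrite('pics/c7.png',im)
```

```text
[0.54583327 0.02109968 0.14531193] [ 0.26585332 -0.4361772  -2.40675523] [0.87036872 0.04312343 0.01686579]
```

View pics/c7.png

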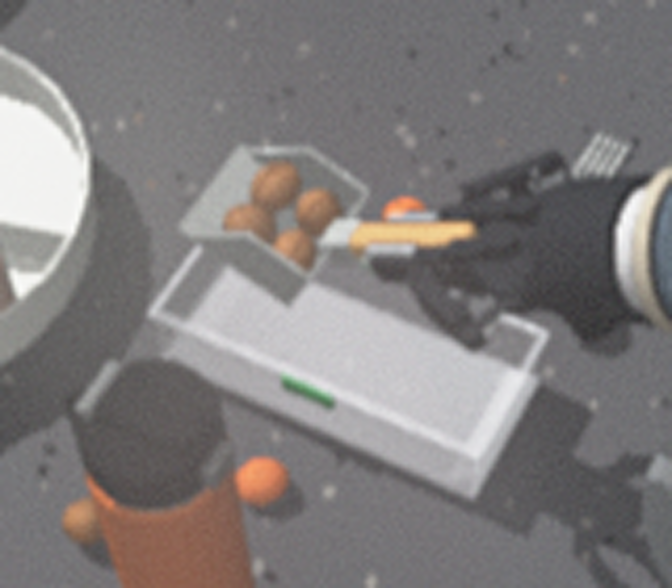

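Four walnuts ride in the scoop, at c7 (275,185), (318,207), (247,222) and (295,248). A brown one at c7 (80,522), image (259,244), seems to have popped out of the box. I deliver the four first and locate the fifth at the same time.

```bash
cat >> seq.py <<'E'
def tray(x,y,z,p,t=14.4):
    a=np.radians(14.4);xy=np.array([.6094,-.328])+[x*np.cos(a)-y*np.sin(a),x*np.sin(a)+y*np.cos(a)]
    return tcp(LIP,[*xy,z],t,p)
E
python3 - <<'E'
from h import *; from seq import *
d=dict(np.load('pics/s3.npz'));P=cloud(d);print('w5',P[244,259],P[243:247,257:261].reshape(-1,3).round(3).tolist()[::3])
print('flask',P[225:235,270:275].mean((0,1)))
cur=box(.095,0,.1302,-25)
a=tray(-.06,.085,.11,-20);b=tray(-.06,.085,.082,-5)
chain(cur,[('a',a),('b',b)])
print('pour')
for p,z in[(5,.082),(12,.08),(18,.078),(24,.075),(30,.072),(37,.068),(44,.065),(51,.062),(58,.06)]:
    print(delta(*b,*tray(-.06,.085,z,p)).tolist())
E
```

```text
w5 [ 0.73337504 -0.08034994  0.03214646] [[0.733, -0.087, 0.031], [0.73, -0.079, 0.033], [0.733, -0.08, 0.032], [0.735, -0.083, 0.028], [0.738, -0.084, 0.026], [0.736, -0.076, 0.029]]
flask [0.76337883 0.01034774 0.22857401]
a [5.0, 0.7, 13.4, -44.8, -168.6, -9.9] [ 0.5011 -0.1476  0.135 ]
b [14.5, 3.7, -0.0, 2.6, -10.1, 1.4] [ 0.5037 -0.1577  0.1364]
pour
[9.7, 2.5, 0.0, 2.7, -10.7, 17.6]
[16.5, 4.2, -0.0, 5.1, -19.9, 26.7]
[22.3, 5.7, 0.0, 7.4, -28.8, 33.2]
[28.1, 7.2, 0.0, 9.9, -38.4, 37.7]
[33.9, 8.7, 0.0, 12.5, -48.8, 41.1]
[40.7, 10.4, 0.0, 15.8, -61.7, 43.1]
[47.5, 12.2, 0.0, 19.3, -75.1, 44.5]
[54.2, 13.9, 0.0, 22.9, -89.0, 44.1]
[61.0, 15.7, 0.0, 26.5, -103.1, 43.0]
```

>>> drive_tool:
  moves:
    - [[0.3, 0, 0.8, -3, -10, -1, 5], [1, 0.1, 2.7, -9, -34, -2, 5], [1.8, 0.2, 4.8, -16, -60, -4, 5], [2.6, 0.4, 7, -23, -88, -6, 5], [3.4, 0.5, 9, -30, -116, -7, 5], [4.2, 0.6, 11.3, -38, -142, -9, 5], [4.8, 0.7, 12.8, -43, -160, -9.9, 5], [5, 0.7, 13.4, -44.8, -168.6, -9.9, 5]]

```text
clock: 8.93
tcp_pos: [0.4986, -0.1491, 0.1338]
eef_rot: [1.4, 1.804, -0.729]
wrist_force: [0.3, -0.4, -2.9]
width: 0.199
finger_force: 58.7
```

>>> drive_tool:
  moves:
    - [[3, 0.8, 0, 0.5, -2, 0.3, 5], [7, 1.8, 0, 1.3, -5, 0.7, 5], [11, 2.8, 0, 2, -7.6, 1, 5], [14.5, 3.7, 0, 2.6, -10.1, 1.4, 5], [14.5, 3.7, 0, 2.6, -10.1, 1.4, 5]]

```text
clock: 9.35
tcp_pos: [0.5038, -0.1584, 0.1369]
eef_rot: [1.556, 1.998, -0.561]
wrist_force: [1.6, 0.2, -1.5]
width: 0.202
finger_force: 58.7
```

>>> drive_tool:
  moves:
    - [[9.7, 2.5, 0, 2.7, -10.7, 17.6, 5], [16.5, 4.2, 0, 5.1, -19.9, 26.7, 5], [22.3, 5.7, 0, 7.4, -28.8, 33.2, 5], [28.1, 7.2, 0, 9.9, -38.4, 37.7, 5], [33.9, 8.7, 0, 12.5, -48.8, 41.1, 5], [40.7, 10.4, 0, 15.8, -61.7, 43.1, 5], [47.5, 12.2, 0, 19.3, -75.1, 44.5, 5], [47.5, 12.2, 0, 19.3, -75.1, 44.5, 5]]

```text
clock: 10.02
tcp_pos: [0.5227, -0.2339, 0.1809]
eef_rot: [-1.872, -2.403, -0.108]
wrist_force: [-1.3, 0.7, -2.0]
width: 0.2
finger_force: 58.7
```

>>> drive_tool:
  moves:
    - [[6.8, 1.7, 0, 3.6, -14, -0.4, 5], [13.5, 3.5, 0, 7.2, -28, -1.5, 5], [13.5, 3.5, 0, 7.2, -28, -1.5, 5], [13.5, 3.5, 0, 7.2, -28, -1.5, 5], [13.5, 3.5, 0, 7.2, -28, -1.5, 5], [13.5, 3.5, 0, 7.2, -28, -1.5, 5]]

```text
clock: 10.52
tcp_pos: [0.5297, -0.2592, 0.1794]
eef_rot: [-1.745, -2.244, -0.309]
wrist_force: [-0.5, 0.3, -1.8]
width: 0.202
finger_force: 59.0
```

Run:
```python
from h import *; from seq import *
c=snap('scene','s4');s=ctrl.read_state();print(s['tcp_pos'],s['wrist_force'],s['wrist_torque'])
im=cv2.resize(c['image'][100:280,130:340,::-1],None,fx=3.3,fy=3.3,interpolation=cv2.INTER_CUBIC);cv2.imwrite('pics/c8.png',im)
```

```text
[ 0.52987984 -0.25919457  0.17982799] [-0.19246159  0.63888392 -2.26096318] [-0.26202809 -0.09660177 -0.00710912]
```

View pics/c8.png

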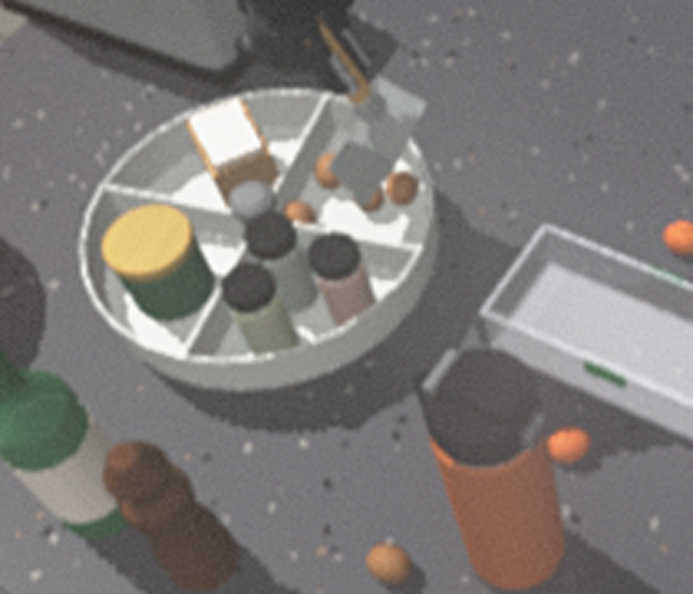

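The four walnuts are in the empty section, at c8 (328,168), (300,213), (372,195) and (402,186). The fifth lies on the worktop at c8 (388,563), clear of the flask. I back out and locate it numerically, since my picture views are used up.

>>> drive_tool:
  moves:
    - [[0, 0, 0, 0, 0, 20, 5], [0, 0, 0, 0, 0, 50, 5], [0, 0, 0, 0, 20, 80, 5], [-6, -1.5, 0, -10, 50, 100, 5], [-13, -3.3, 0, -30, 90, 100, 5], [-20, -5.1, 0, -50, 120, 100, 5], [-20, -5.1, 0, -50, 120, 100, 5], [-20, -5.1, 0, -50, 120, 100, 5]]

```text
clock: 11.23
tcp_pos: [0.4784, -0.1367, 0.2808]
eef_rot: [1.92, 2.481, -0.006]
wrist_force: [0.1, -0.7, 0.4]
width: 0.2
finger_force: 59.1
```

```bash
cat > w.py <<'E'
from h import *; from scipy import ndimage as nd
def brown(tag):
  for cam in('scene','top'):
    c=snap(cam,tag+cam);P=cloud(c);h=cv2.cvtColor(c['image'],cv2.COLOR_RGB2HSV).astype(int)
    m=(h[...,0]<20)&(h[...,1]>90)&(P[...,2]>.004)&(P[...,2]<.09)&(P[...,0]>.35)&(P[...,0]<.95)&(abs(P[...,1])<.45)
    l,n=nd.label(m)
    for i in range(1,n+1):
        k=l==i
        if k.sum()>15:
            q=P[k];v,u=np.argwhere(k).mean(0);print(cam,k.sum(),(int(u),int(v)),'mean',q.mean(0).round(3),'min',q.min(0).round(3),'max',q.max(0).round(3),'hsv',h[k].mean(0).round())
  return ctrl.read_state()
E
python3 -c "
from w import *
s=brown('a');print(s['tcp_pos'],s['eef_rot'],s['clock'])"
```

```text
scene 42 (228, 150) mean [ 0.53  -0.324  0.047] min [ 0.517 -0.334  0.041] max [ 0.541 -0.314  0.054] hsv [ 13. 104. 179.]
scene 37 (250, 155) mean [ 0.517 -0.256  0.047] min [ 0.507 -0.266  0.039] max [ 0.528 -0.249  0.053] hsv [ 13. 106. 180.]
scene 42 (240, 158) mean [ 0.54  -0.275  0.047] min [ 0.53  -0.287  0.039] max [ 0.549 -0.262  0.054] hsv [ 13. 104. 177.]
scene 29 (219, 163) mean [ 0.583 -0.314  0.049] min [ 0.577 -0.325  0.044] max [ 0.59  -0.305  0.052] hsv [ 13. 105. 178.]
scene 87 (336, 171) mean [ 0.434 -0.023  0.021] min [ 0.419 -0.04   0.008] max [ 0.443 -0.008  0.03 ] hsv [  9. 139. 208.]
scene 110 (434, 207) mean [0.408 0.262 0.007] min [0.357 0.246 0.004] max [0.44  0.282 0.011] hsv [ 16. 105. 161.]
scene 287 (496, 221) mean [0.381 0.418 0.017] min [0.35  0.397 0.008] max [0.476 0.45  0.021] hsv [ 14.  95. 173.]
scene 106 (301, 233) mean [ 0.654 -0.005  0.022] min [ 0.638 -0.021  0.007] max [0.667 0.007 0.031] hsv [  9. 133. 205.]
scene 369 (286, 268) mean [0.763 0.021 0.053] min [ 0.729 -0.018  0.013] max [0.777 0.038 0.09 ] hsv [  8. 109. 136.]
scene 104 (247, 
[... 656 characters left out ...]
733 0.039 0.09 ] hsv [ 13. 195. 138.]
top 147 (315, 150) mean [ 0.648 -0.005  0.023] min [ 0.635 -0.019  0.011] max [0.664 0.01  0.03 ] hsv [ 14. 191. 214.]
top 96 (124, 200) mean [0.547 0.418 0.015] min [0.501 0.409 0.008] max [0.579 0.442 0.022] hsv [ 17.  93. 208.]
top 576 (122, 275) mean [0.383 0.416 0.017] min [0.35  0.397 0.004] max [0.499 0.45  0.024] hsv [ 16. 101. 171.]
top 161 (325, 250) mean [ 0.429 -0.022  0.023] min [ 0.416 -0.04   0.005] max [ 0.442 -0.005  0.032] hsv [ 14. 189. 212.]
top 279 (194, 259) mean [0.414 0.266 0.008] min [0.362 0.248 0.004] max [0.442 0.286 0.015] hsv [ 18. 120. 160.]
[ 0.48043467 -0.13990982  0.28075454] [ 1.92447442  2.47679162 -0.00482997] 11.3333
```

```bash
cat >> seq.py <<'E'
def free(x,y,z,p,phi): return tcp(LIP,[x,y,z],-90+phi,p)
E
python3 - <<'E'
from h import *; from seq import *
d=dict(np.load('pics/atop.npz'));P=cloud(d)
for n,r in(('mill',(.80,.90,-.24,-.15)),('flask',(.68,.84,-.045,.06)),('bottle',(.7,.95,-.36,-.24))):
    k=P[(P[...,0]>r[0])&(P[...,0]<r[1])&(P[...,1]>r[2])&(P[...,1]<r[3])&(P[...,2]>.05)]
    t=k[k[:,2]>k[:,2].max()-.02] if len(k) else k
    print(n,len(k),k[:,2].max(),t.min(0).round(3),t.max(0).round(3))
s=ctrl.read_state();cur=(s['tcp_pos'],R.from_rotvec(s['eef_rot']))
up=free(.819,-.052,.28,70,40);A=free(.819,-.052,.004,70,40)
m=free(.70,-.12,.28,50,40)
chain(cur,[('m',m),('up',up),('A',A)])
print(s['q'])
for x,y,ph in[(.801,-.067,40),(.783,-.082,38),(.765,-.095,30),(.747,-.103,20),(.729,-.107,10),(.711,-.107,0),(.693,-.105,-7),(.675,-.101,-12)]: print(delta(*A,*free(x,y,.004,70,ph)).tolist())
E
```

```text
mill 846 0.17243834076609832 [ 0.84  -0.216  0.152] [ 0.874 -0.178  0.172]
flask 2304 0.24385942974995578 [ 0.705 -0.034  0.224] [0.774 0.043 0.244]
bottle 2108 0.23797321775576585 [ 0.843 -0.312  0.218] [ 0.869 -0.283  0.238]
m [15.4, -4.9, -63.9, 232.1, 30.4, 117.5] [ 0.7126 -0.1095  0.3982]
up [12.9, -15.3, 0.0, 87.3, 41.4, -1.5] [ 0.7998 -0.0681  0.3967]
A [0.0, 0.0, 0.0, 0.0, 0.0, -276.0] [ 0.7998 -0.0681  0.1207]
[-0.37411547  0.20813486  1.71638995 -0.00466642  1.21313126 -0.62216631]
[0.0, 0.0, 0.0, -18.0, -15.0, 0.0]
[-0.0, 0.0, -2.0, -36.5, -29.3, 0.0]
[0.0, 0.0, -10.0, -56.5, -39.4, -0.0]
[-0.0, 0.0, -20.0, -76.3, -43.5, 0.0]
[-0.0, 0.0, -30.0, -95.5, -43.3, -0.0]
[0.0, 0.0, -40.0, -113.9, -38.9, 0.0]
[0.0, 0.0, -47.0, -131.7, -33.9, -0.0]
[0.0, 0.0, -52.0, -149.3, -27.7, -0.0]
```

>>> drive_tool:
  moves:
    - [[7.7, -2.45, -31.95, 60, 15, 100, 5], [7.7, -2.45, -31.95, 90, 15, 117.5, 5], [7.7, -2.45, -31.95, 116, 15, 117.5, 5], [7.7, -2.45, -31.95, 116, 15, 117.5, 5], [7.7, -2.45, -31.95, 116, 15, 117.5, 5], [7.7, -2.45, -31.95, 116, 15, 117.5, 5], [7.7, -2.45, -31.95, 116, 15, 117.5, 5]]

```text
clock: 11.92
tcp_pos: [0.5961, -0.1266, 0.3962]
eef_rot: [-2.494, -1.822, -0.193]
wrist_force: [0.1, -0.1, -2.0]
width: 0.202
finger_force: 59.7
```

>>> drive_tool:
  moves:
    - [[7.7, -2.45, -31.95, 116.1, 15.4, 0, 5], [7.7, -2.45, -31.95, 116.1, 15.4, 0, 5], [7.7, -2.45, -31.95, 116.1, 15.4, 0, 5], [7.7, -2.45, -31.95, 116.1, 15.4, 0, 5], [7.7, -2.45, -31.95, 116.1, 15.4, 0, 5], [7.7, -2.45, -31.95, 116.1, 15.4, 0, 5], [7.7, -2.45, -31.95, 116.1, 15.4, 0, 5]]

```text
clock: 12.5
tcp_pos: [0.7116, -0.1105, 0.3968]
eef_rot: [-2.844, -1.039, -0.372]
wrist_force: [-0.3, 0.2, -0.8]
width: 0.203
finger_force: 60.0
```

>>> drive_tool:
  moves:
    - [[12.9, -15.3, 0, 87.3, 41.4, -1.5, 5], [12.9, -15.3, 0, 87.3, 41.4, -1.5, 5], [12.9, -15.3, 0, 87.3, 41.4, -1.5, 5], [12.9, -15.3, 0, 87.3, 41.4, -1.5, 5], [12.9, -15.3, 0, 87.3, 41.4, -1.5, 5]]

```text
clock: 12.92
tcp_pos: [0.7985, -0.0694, 0.3949]
eef_rot: [-2.644, -0.964, -0.827]
wrist_force: [-0.8, 0.4, -1.0]
width: 0.204
finger_force: 59.9
```

Run:
```python
from w import *; from seq import *
s=brown('b');cur=(s['tcp_pos'],R.from_rotvec(s['eef_rot']))
print(s['q'],s['clock']);chain(cur,[('A',free(.819,-.052,.004,70,40))])
```

```text
scene 51 (229, 150) mean [ 0.531 -0.322  0.046] min [ 0.519 -0.332  0.036] max [ 0.541 -0.313  0.054] hsv [ 13. 107. 168.]
scene 41 (250, 155) mean [ 0.518 -0.255  0.047] min [ 0.507 -0.264  0.037] max [ 0.527 -0.247  0.052] hsv [ 13. 108. 174.]
scene 48 (240, 159) mean [ 0.541 -0.274  0.047] min [ 0.531 -0.285  0.038] max [ 0.55  -0.265  0.053] hsv [ 13. 107. 171.]
scene 31 (220, 163) mean [ 0.583 -0.313  0.049] min [ 0.578 -0.326  0.039] max [ 0.591 -0.303  0.054] hsv [ 13. 109. 171.]
scene 89 (336, 171) mean [ 0.434 -0.022  0.021] min [ 0.421 -0.04   0.007] max [ 0.445 -0.008  0.03 ] hsv [  9. 139. 207.]
scene 18 (435, 198) mean [0.381 0.256 0.007] min [0.369 0.25  0.004] max [0.391 0.262 0.009] hsv [ 17. 108. 227.]
scene 74 (432, 210) mean [0.419 0.262 0.008] min [0.397 0.246 0.004] max [0.441 0.283 0.012] hsv [ 17. 106. 220.]
scene 924 (493, 237) mean [0.431 0.425 0.018] min [0.35  0.398 0.006] max [0.562 0.45  0.023] hsv [ 14.  94. 163.]
scene 103 (301, 233) mean [ 0.654 -0.005  0.022] min [ 0.64  -0.02   0.009] max [0.666 0.006 0.029] hsv [  9. 134. 206.]
scene 373 (286, 268) 
[... 485 characters left out ...]
1 0.003 0.052] min [ 0.703 -0.031  0.006] max [0.734 0.039 0.09 ] hsv [ 13. 196. 135.]
top 147 (315, 150) mean [ 0.648 -0.005  0.023] min [ 0.634 -0.019  0.011] max [0.664 0.01  0.031] hsv [ 14. 191. 211.]
top 1889 (119, 250) mean [0.438 0.424 0.018] min [0.35  0.397 0.005] max [0.579 0.45  0.025] hsv [ 16. 102. 165.]
top 159 (325, 250) mean [ 0.429 -0.022  0.023] min [ 0.416 -0.038  0.012] max [ 0.442 -0.005  0.03 ] hsv [ 14. 190. 209.]
top 185 (196, 264) mean [0.403 0.26  0.008] min [0.351 0.248 0.004] max [0.442 0.283 0.014] hsv [ 19. 111. 208.]
[-0.30562311  0.5751507   1.02499622  0.53771591  1.23450869  0.46464557] 13.0167
A [0.0, -0.1, -0.1, 1.0, 0.9, -276.1] [ 0.7998 -0.0681  0.1207]
```

>>> drive_tool:
  moves:
    - [[0, 0, 0, 0, 0, -40, 5], [0, 0, 0, 0, 0, -80, 5], [0, 0, 0, 0, 0, -120, 5], [0, 0, 0, 0, 0, -160, 5], [0, 0, 0, 0, 0, -200, 5], [0, 0, 0, 0, 0, -240, 5], [0, 0, 0, 0, 0, -265, 5], [0, 0, 0, 0, 0, -276, 5]]

```text
clock: 13.68
tcp_pos: [0.7978, -0.068, 0.116]
eef_rot: [-2.642, -0.962, -0.825]
wrist_force: [-2.3, -1.5, 1.7]
width: 0.202
finger_force: 60.3
```

>>> drive_tool:
  moves:
    - [[0, 0, 0, -3, -2, 0, 5], [0, 0, 0, -8, -7, 0, 5], [0, 0, 0, -13, -11, 0, 5], [0, 0, 0, -18, -15, 0, 5], [0, 0, -1, -27, -22, 0, 5], [0, 0, -2, -36.5, -29.3, 0, 5], [0, 0, -6, -46.5, -34.3, 0, 5], [0, 0, -10, -56.5, -39.4, 0, 5]]

```text
clock: 14.35
tcp_pos: [0.7426, -0.1093, 0.1214]
eef_rot: [-2.759, -0.733, -0.873]
wrist_force: [0.6, 0.1, -1.6]
width: 0.205
finger_force: 60.0
```

```bash
sed -i 's/if k.sum()>15:/if k.sum()>8 and .6<P[k][:,0].mean()<.85 and -.17<P[k][:,1].mean()<.05:/' w.py
python3 - <<'E'
from w import *; s=brown('c');print(s['tcp_pos'],s['wrist_force'],s['clock'])
E
```

```text
scene 96 (301, 234) mean [ 0.655 -0.004  0.022] min [ 0.641 -0.019  0.008] max [0.667 0.007 0.029] hsv [  9. 120. 163.]
scene 373 (286, 268) mean [0.763 0.021 0.053] min [ 0.727 -0.018  0.012] max [0.776 0.038 0.09 ] hsv [  9. 111. 135.]
top 332 (311, 119) mean [0.711 0.003 0.052] min [ 0.703 -0.031  0.01 ] max [0.735 0.038 0.09 ] hsv [ 13. 196. 122.]
top 147 (315, 150) mean [ 0.648 -0.005  0.023] min [ 0.635 -0.019  0.013] max [0.664 0.01  0.031] hsv [ 13. 194. 166.]
[ 0.74182646 -0.10852256  0.12118249] [ 0.2994947   0.18413866 -2.22397033] 14.45
```

>>> drive_tool:
  moves:
    - [[0, 0, -5, -10, -2.5, 0, 5], [0, 0, -10, -19.8, -4.1, 0, 5], [0, 0, -15, -29.5, -4.3, 0, 5], [0, 0, -20, -39, -3.9, 0, 5], [0, 0, -25, -48, -2, 0, 5], [0, 0, -30, -57.4, 0.5, 0, 5], [0, 0, -33, -66, 3, 0, 5], [0, 0, -37, -75.2, 5.5, 0, 5]]

```text
clock: 15.12
tcp_pos: [0.67, -0.1028, 0.1208]
eef_rot: [2.963, -0.159, 0.936]
wrist_force: [-0.3, 0.1, -1.8]
width: 0.203
finger_force: 60.0
```

Run:
```python
from w import *; from seq import *
s=brown('d');print(s['tcp_pos'],s['wrist_force'],s['clock'])
a=free(.693,-.105,.004,70,-7)
for x,y,ph in[(.684,-.103,-9),(.675,-.101,-12),(.666,-.098,-14),(.657,-.095,-16),(.648,-.0925,-17),(.64,-.09,-17)]: print(delta(*a,*free(x,y,.004,70,ph)).tolist())
```

```text
scene 100 (301, 234) mean [ 0.655 -0.004  0.022] min [ 0.641 -0.02   0.006] max [0.666 0.007 0.031] hsv [  8. 118. 162.]
scene 368 (286, 268) mean [0.763 0.021 0.054] min [ 0.73  -0.018  0.014] max [0.777 0.038 0.09 ] hsv [  8. 109. 136.]
top 341 (311, 119) mean [0.711 0.003 0.052] min [ 0.703 -0.031  0.006] max [0.734 0.039 0.09 ] hsv [ 13. 195. 135.]
top 149 (315, 150) mean [ 0.648 -0.005  0.023] min [ 0.635 -0.019  0.005] max [0.666 0.01  0.031] hsv [ 13. 196. 160.]
[ 0.66977798 -0.10226963  0.12044565] [ 0.82359207  0.71064339 -2.0858815 ] 15.2167
[0.0, -0.0, -2.0, -8.9, 2.9, 0.0]
[-0.0, -0.0, -5.0, -17.6, 6.2, 0.0]
[-0.0, -0.0, -7.0, -26.4, 10.0, 0.0]
[-0.0, -0.0, -9.0, -35.2, 13.8, 0.0]
[-0.0, -0.0, -10.0, -44.1, 16.8, -0.0]
[-0.0, -0.0, -10.0, -52.1, 19.3, -0.0]
```

>>> drive_tool:
  moves:
    - [[0, 0, -2, -8.9, 2.9, 0, 5], [0, 0, -5, -17.6, 6.2, 0, 5], [0, 0, -7, -26.4, 10, 0, 5], [0, 0, -9, -35.2, 13.8, 0, 5], [0, 0, -10, -44.1, 16.8, 0, 5], [0, 0, -10, -48, 18, 0, 5], [0, 0, -10, -52.1, 19.3, 0, 5]]

```text
clock: 15.8
tcp_pos: [0.618, -0.0845, 0.1202]
eef_rot: [2.89, -0.405, 0.91]
wrist_force: [-0.6, 0.1, -0.4]
width: 0.204
finger_force: 60.0
```

Run:
```python
from w import *; from seq import *
s=brown('e');print(s['tcp_pos'],s['wrist_force'],s['clock'])
for cam in('scene','top'):
    d=dict(np.load(f'pics/e{cam}.npz'));P=cloud(d);h=cv2.cvtColor(d['image'],cv2.COLOR_RGB2HSV).astype(int)
    m=(P[...,0]>.59)&(P[...,0]<.66)&(P[...,1]>-.15)&(P[...,1]<-.04)&(P[...,2]>.005)&(P[...,2]<.035)
    mm=m&(h[...,0]<22)&(h[...,1]>60)
    print(cam,m.sum(),mm.sum(),P[mm].mean(0) if mm.any() else '',h[mm].mean(0) if mm.any() else '')
```

```text
scene 102 (302, 234) mean [ 0.654 -0.004  0.022] min [ 0.64  -0.019  0.006] max [0.666 0.007 0.029] hsv [  9. 131. 194.]
scene 374 (286, 268) mean [0.763 0.021 0.054] min [ 0.73  -0.018  0.012] max [0.777 0.038 0.09 ] hsv [  8. 109. 136.]
top 330 (311, 119) mean [0.711 0.003 0.052] min [ 0.703 -0.033  0.004] max [0.738 0.039 0.09 ] hsv [ 13. 196. 135.]
top 147 (315, 150) mean [ 0.648 -0.005  0.023] min [ 0.635 -0.019  0.009] max [0.664 0.01  0.032] hsv [ 14. 195. 184.]
[ 0.61765756 -0.08429015  0.11997378] [ 0.03728654  0.36359425 -2.41707047] 15.9
scene 83 0  
top 29 0
```

Run:
```python
from seq import *
a=free(.64,-.09,.004,70,-17)
L1=[(.639,-.0905,64,-16),(.638,-.091,58,-15),(.637,-.0915,52,-14),(.636,-.092,46,-13),(.636,-.0925,40,-12),(.635,-.093,34,-11),(.635,-.094,28,-10),(.634,-.095,22,-10)]
for x,y,p,f in L1: print(delta(*a,*free(x,y,.0035,p,f)).tolist())
b=free(.634,-.095,.0035,22,-10);print('2')
for x,z,p in[(.631,.003,17),(.628,.0025,13),(.625,.002,10),(.621,.0018,7),(.617,.0016,5),(.613,.0015,3),(.609,.0015,1),(.606,.0018,-2)]:
    q=free(x,-.095,z,p,-10);print(delta(*b,*q).tolist(),q[0].round(3))
```

```text
[1.7, 5.8, 1.0, 10.7, -4.3, 1.5]
[3.3, 11.5, 2.0, 21.7, -8.3, 2.2]
[4.8, 17.3, 3.0, 32.8, -11.8, 1.5]
[6.2, 23.2, 3.9, 43.9, -14.9, -0.4]
[7.5, 29.1, 4.9, 55.8, -17.4, -3.6]
[8.7, 34.9, 5.8, 66.4, -19.5, -8.1]
[9.8, 40.9, 6.7, 77.5, -21.6, -13.7]
[11.2, 46.7, 6.6, 86.9, -24.5, -20.5]
2
[0.9, 4.9, -0.0, 5.0, -1.4, -7.0] [ 0.708 -0.109  0.093]
[1.6, 8.9, -0.0, 8.0, -2.5, -13.1] [ 0.711 -0.11   0.087]
[2.1, 11.8, 0.0, 9.3, -3.2, -18.2] [ 0.712 -0.11   0.082]
[2.6, 14.8, -0.0, 9.3, -3.9, -23.1] [ 0.712 -0.111  0.077]
[3.0, 16.7, -0.0, 7.8, -4.4, -26.6] [ 0.711 -0.112  0.074]
[3.3, 18.7, -0.0, 6.2, -4.8, -30.0] [ 0.709 -0.112  0.07 ]
[3.6, 20.7, 0.0, 4.5, -5.2, -33.5] [ 0.707 -0.112  0.067]
[4.2, 23.6, -0.0, 4.8, -5.8, -38.5] [ 0.708 -0.113  0.062]
```

>>> drive_tool:
  moves:
    - [[1.7, 5.8, 1, 10.7, -4.3, 1.5, 5], [3.3, 11.5, 2, 21.7, -8.3, 2.2, 5], [4.8, 17.3, 3, 32.8, -11.8, 1.5, 5], [6.2, 23.2, 3.9, 43.9, -14.9, -0.4, 5], [7.5, 29.1, 4.9, 55.8, -17.4, -3.6, 5], [8.7, 34.9, 5.8, 66.4, -19.5, -8.1, 5], [9.8, 40.9, 6.7, 77.5, -21.6, -13.7, 5], [11.2, 46.7, 6.6, 86.9, -24.5, -20.5, 5]]

```text
clock: 16.57
tcp_pos: [0.7068, -0.1079, 0.1009]
eef_rot: [-3.072, 0.239, 0.351]
wrist_force: [0.4, 0.3, -1.0]
width: 0.2
finger_force: 60.0
```

Run:
```python
from w import *; from seq import *
s=brown('f');print(s['tcp_pos'],s['wrist_force'],s['clock'])
for cam in('scene','top'):
    d=dict(np.load(f'pics/f{cam}.npz'));P=cloud(d);h=cv2.cvtColor(d['image'],cv2.COLOR_RGB2HSV).astype(int)
    m=(P[...,0]>.57)&(P[...,0]<.70)&(P[...,1]>-.2)&(P[...,1]<-.03)&(P[...,2]>.005)&(P[...,2]<.06)
    mm=m&(h[...,0]<22)&(h[...,1]>60)
    print(cam,m.sum(),mm.sum(),P[mm].mean(0) if mm.any() else '',h[mm].mean(0) if mm.any() else '')
```

```text
scene 106 (301, 233) mean [ 0.654 -0.005  0.022] min [ 0.638 -0.021  0.007] max [0.667 0.007 0.031] hsv [  9. 135. 205.]
scene 372 (286, 268) mean [0.762 0.021 0.053] min [ 0.728 -0.015  0.013] max [0.777 0.038 0.09 ] hsv [  8. 111. 134.]
top 336 (311, 119) mean [0.711 0.003 0.052] min [ 0.703 -0.031  0.007] max [0.734 0.039 0.09 ] hsv [ 13. 196. 128.]
top 121 (314, 150) mean [ 0.648 -0.003  0.024] min [ 0.635 -0.015  0.011] max [0.665 0.01  0.032] hsv [ 14. 191. 205.]
[ 0.70642918 -0.1081062   0.09479742] [-0.1273359   0.50553547 -3.0955595 ] 16.6667
scene 545 0  
top 0 0
```

Run:
```python
from h import *; from scipy import ndimage as nd
for t in 'cdef':
  for cam in('scene','top'):
    d=dict(np.load(f'pics/{t}{cam}.npz'));P=cloud(d);h=cv2.cvtColor(d['image'],cv2.COLOR_RGB2HSV).astype(int)
    m=(h[...,0]>4)&(h[...,0]<24)&(h[...,1]>55)&(P[...,2]>0)&(P[...,2]<.16)&(P[...,0]>.45)&(P[...,1]>-.4)&(P[...,1]<.35)
    l,n=nd.label(m)
    for i in range(1,n+1):
        k=l==i
        if 6<k.sum()<400:
            v,u=np.argwhere(k).mean(0);print(t,cam,k.sum(),(int(u),int(v)),P[k].mean(0).round(3),h[k].mean(0).round())
```

```text
c scene 11 (206, 136) [ 0.54  -0.386  0.082] [ 14.  69. 188.]
c scene 147 (203, 151) [ 0.582 -0.367  0.071] [ 15.  78. 136.]
c scene 47 (252, 155) [ 0.515 -0.252  0.046] [ 13.  98. 150.]
c scene 185 (238, 217) [ 0.736 -0.114  0.137] [ 16.  96. 149.]
c top 58 (369, 92) [ 0.736 -0.114  0.136] [ 18. 110. 116.]
c top 7 (367, 110) [ 0.733 -0.12   0.04 ] [ 14. 123. 121.]
c top 161 (315, 150) [ 0.648 -0.005  0.021] [ 13. 184. 161.]
d scene 9 (205, 136) [ 0.539 -0.388  0.082] [ 15.  71. 196.]
d scene 144 (203, 151) [ 0.581 -0.367  0.071] [ 15.  76. 139.]
d scene 71 (229, 150) [ 0.53  -0.322  0.045] [ 13.  93. 161.]
d scene 8 (251, 152) [ 0.509 -0.26   0.05 ] [ 13.  92. 195.]
d scene 68 (241, 159) [ 0.54  -0.274  0.045] [ 12.  96. 166.]
d scene 46 (219, 163) [ 0.586 -0.312  0.052] [ 13.  96. 167.]
d scene 109 (260, 197) [ 0.665 -0.104  0.133] [ 16.  87. 171.]
d scene 24 (182, 243) [ 0.845 -0.19   0.124] [11. 62. 83.]
d top 63 (364, 128) [ 0.664 -0.102  0.132] [ 18. 117. 146.]
d top 167 (315, 150) [ 0.648 -0.005  0.021] [ 13. 185. 154.]
d top 116 (411, 155) [ 0.621 -0.205  0.074] [ 10.  63. 11
[... 590 characters left out ...]
0.006  0.021] [ 13. 183. 175.]
e top 113 (411, 155) [ 0.621 -0.205  0.075] [ 10.  63. 112.]
e top 112 (355, 156) [ 0.609 -0.082  0.137] [ 18. 116. 152.]
e top 171 (460, 176) [ 0.58  -0.314  0.045] [ 15. 128. 149.]
e top 311 (438, 203) [ 0.521 -0.264  0.046] [ 15. 127. 163.]
e top 160 (465, 202) [ 0.523 -0.322  0.046] [ 15. 128. 157.]
f scene 190 (169, 177) [ 0.706 -0.369  0.092] [ 21. 115. 210.]
f scene 7 (175, 236) [ 0.846 -0.193  0.157] [11. 63. 78.]
f top 127 (314, 150) [ 0.648 -0.003  0.023] [ 14. 185. 200.]
f top 175 (460, 176) [ 0.58  -0.314  0.045] [ 15. 128. 148.]
f top 222 (441, 202) [ 0.524 -0.27   0.047] [ 15. 123. 171.]
f top 162 (465, 202) [ 0.523 -0.322  0.046] [ 15. 128. 157.]
```

Nothing stray is visible, so the walnut must be in front of the lip, hidden by the arm. I wedge it slowly against the box wall.

>>> drive_tool:
  moves:
    - [[0.9, 4.9, 0, 5, -1.4, -7, 5], [1.6, 8.9, 0, 8, -2.5, -13.1, 5], [2.1, 11.8, 0, 9.3, -3.2, -18.2, 5], [2.6, 14.8, 0, 9.3, -3.9, -23.1, 5], [3, 16.7, 0, 7.8, -4.4, -26.6, 5], [3.3, 18.7, 0, 6.2, -4.8, -30, 5], [3.3, 18.7, 0, 6.2, -4.8, -30, 5]]

```text
clock: 17.25
tcp_pos: [0.7125, -0.1125, 0.0694]
eef_rot: [-2.947, 0.233, 0.835]
wrist_force: [1.0, -0.2, -1.3]
width: 0.199
finger_force: 59.9
```

Run:
```python
from h import *; from seq import *; from scipy import ndimage as nd
s=ctrl.read_state();print(s['tcp_pos'],s['wrist_force'],s['wrist_torque'],s['clock'])
for cam in('scene','top'):
    d=snap(cam,'g'+cam);P=cloud(d);h=cv2.cvtColor(d['image'],cv2.COLOR_RGB2HSV).astype(int)
    m=(h[...,0]>4)&(h[...,0]<24)&(h[...,1]>55)&(P[...,2]>0)&(P[...,2]<.16)&(P[...,0]>.55)&(P[...,1]>-.25)&(P[...,1]<.1)
    l,n=nd.label(m)
    for i in range(1,n+1):
        k=l==i
        if 3<k.sum()<400:
            v,u=np.argwhere(k).mean(0);print(cam,k.sum(),(int(u),int(v)),P[k].mean(0).round(3),h[k].mean(0).round())
    # scoop floor points visible?
    q=P[(P[...,0]>.6)&(P[...,0]<.66)&(P[...,1]>-.13)&(P[...,1]<-.05)];print(cam,len(q),np.histogram(q[:,2],[-.01,.005,.015,.03,.05,.1,.2,.6])[0])
```

```text
[ 0.71248547 -0.11251668  0.06936985] [ 1.04126224 -0.17674491 -1.34040268] [-0.14975262 -0.56008608 -0.01007634] 17.25
scene 14 (278, 203) [ 0.609 -0.104  0.029] [ 12.  85. 163.]
scene 30 (247, 220) [ 0.719 -0.109  0.104] [ 16.  77. 127.]
scene 4 (186, 255) [ 0.857 -0.18   0.095] [ 9. 62. 73.]
scene 1396 [  37    0   18    4    9    0 1328]
top 148 (315, 150) [ 0.648 -0.004  0.022] [ 14. 185. 205.]
top 2295 [   0    0    0    0    0    0 2295]
```

The walnut shows at world (.609,-.104), against the box wall and right in front of the lip. I push under it and curl.

Run:
```python
from seq import *
a=free(.613,-.095,.0015,3,-10)
for x,y,z,p in[(.612,-.098,.0015,3),(.610,-.1,.0015,2),(.607,-.101,.0015,1),(.604,-.101,.0015,0),(.602,-.101,.0015,-1),(.602,-.101,.002,-4),(.602,-.101,.0025,-8),(.603,-.101,.004,-12)]: print(delta(*a,*free(x,y,z,p,-10)).tolist())
b=free(.603,-.101,.004,-12,-10);print(2)
for x,z,p in[(.604,.007,-16),(.605,.013,-20),(.607,.022,-23),(.61,.035,-25),(.613,.05,-25),(.616,.07,-25),(.62,.09,-25)]: q=free(x,-.101,z,p,-10);print(delta(*b,*q).tolist(),q[0].round(3))
```

```text
[0.0, 0.0, 0.0, -1.0, -3.0, 0.0]
[0.2, 1.0, -0.0, -1.8, -5.2, -1.7]
[0.3, 2.0, 0.0, -3.7, -6.4, -3.4]
[0.5, 3.0, 0.0, -5.6, -6.6, -5.2]
[0.7, 3.9, 0.0, -6.5, -6.8, -7.0]
[1.2, 6.9, -0.0, -3.5, -7.3, -11.9]
[1.9, 10.8, -0.0, 0.1, -8.0, -18.9]
[2.6, 14.8, -0.0, 4.2, -8.5, -25.1]
2
[0.7, 3.9, 0.0, 3.5, -0.4, -4.9] [ 0.717 -0.121  0.04 ]
[1.4, 7.9, 0.0, 6.5, -0.8, -7.0] [ 0.72  -0.121  0.038]
[1.9, 10.8, 0.0, 9.7, -1.0, -4.1] [ 0.723 -0.121  0.041]
[2.3, 12.8, 0.0, 13.3, -1.1, 4.7] [ 0.727 -0.122  0.05 ]
[2.3, 12.8, 0.0, 16.3, -1.1, 19.7] [ 0.73  -0.122  0.065]
[2.3, 12.8, 0.0, 19.3, -1.1, 39.7] [ 0.733 -0.122  0.085]
[2.3, 12.8, 0.0, 23.3, -1.1, 59.7] [ 0.737 -0.122  0.105]
```

>>> drive_tool:
  moves:
    - [[0, 0, 0, -1, -3, 0, 5], [0.2, 1, 0, -1.8, -5.2, -1.7, 5], [0.3, 2, 0, -3.7, -6.4, -3.4, 5], [0.5, 3, 0, -5.6, -6.6, -5.2, 5], [0.7, 3.9, 0, -6.5, -6.8, -7, 5], [0.7, 3.9, 0, -8, -6.8, -7, 5]]

```text
clock: 17.85
tcp_pos: [0.7025, -0.1199, 0.0613]
eef_rot: [-2.913, 0.242, 0.947]
wrist_force: [2.8, 0.7, 2.6]
width: 0.198
finger_force: 60.6
```

```bash
cat > g.py <<'E'
from h import *; from seq import *; from scipy import ndimage as nd
def near(t,cams=('scene','top'),r=(.45,.9,-.25,.1,.2)):
    s=ctrl.read_state();print(s['tcp_pos'].round(4),s['wrist_force'].round(1),s['clock'])
    for cam in cams:
        d=snap(cam,t+cam);P=cloud(d);h=cv2.cvtColor(d['image'],cv2.COLOR_RGB2HSV).astype(int)
        m=(h[...,0]>4)&(h[...,0]<24)&(h[...,1]>55)&(P[...,2]>0)&(P[...,2]<r[4])&(P[...,0]>r[0])&(P[...,0]<r[1])&(P[...,1]>r[2])&(P[...,1]<r[3])
        l,n=nd.label(m)
        for i in range(1,n+1):
            k=l==i
            if 3<k.sum()<300:
                v,u=np.argwhere(k).mean(0);print(cam,k.sum(),(int(u),int(v)),P[k].mean(0).round(3),h[k].mean(0).round())
    return s
E
python3 - <<'E'
from g import *
s=near('h')
b=(s['tcp_pos'],R.from_rotvec(s['eef_rot']))
c=free(.6005,-.101,.0015,-1,-10);print('dev',delta(*b,*c))
for x,z,p in[(.601,.003,-4),(.601,.006,-8),(.602,.010,-12),(.602,.016,-14),(.603,.025,-16),(.604,.04,-18),(.606,.055,-20),(.608,.075,-22)]: q=free(x,-.101,z,p,-10);print(delta(*c,*q).tolist(),q[0].round(3))
E
```

```text
[ 0.7025 -0.1199  0.0613] [2.8 0.7 2.6] 17.85
scene 23 (275, 203) [ 0.611 -0.112  0.03 ] [ 12.  92. 165.]
scene 59 (245, 217) [ 0.714 -0.12   0.098] [ 16.  84. 131.]
scene 4 (195, 265) [ 0.855 -0.177  0.04 ] [14. 60. 75.]
top 165 (316, 150) [ 0.648 -0.006  0.021] [ 14. 181. 205.]
dev [-1.   0.1 -0.2 -1.4  1.2  1.9]
[0.5, 3.0, -0.0, 3.5, -0.5, -3.9] [ 0.705 -0.119  0.059]
[1.2, 6.9, -0.0, 7.2, -1.2, -8.4] [ 0.708 -0.12   0.055]
[1.9, 10.8, -0.0, 11.2, -1.7, -12.1] [ 0.712 -0.12   0.051]
[2.3, 12.8, -0.0, 12.6, -2.0, -10.1] [ 0.714 -0.121  0.053]
[2.6, 14.8, -0.0, 14.8, -2.2, -5.1] [ 0.716 -0.121  0.058]
[3.0, 16.7, -0.0, 16.9, -2.4, 5.9] [ 0.718 -0.121  0.069]
[3.3, 18.7, -0.0, 19.8, -2.5, 16.9] [ 0.721 -0.121  0.08 ]
[3.6, 20.7, -0.0, 22.6, -2.7, 32.8] [ 0.724 -0.121  0.096]
```

>>> drive_tool:
  moves:
    - [[0.5, 3, 0, 2, -0.5, -3.9, 5], [0.9, 5, 0, 4, -0.9, -6.2, 5], [1.2, 6.9, 0, 7.2, -1.2, -8.4, 5], [1.9, 10.8, 0, 11.2, -1.7, -12.1, 5], [2.3, 12.8, 0, 12.6, -2, -10.1, 5], [2.6, 14.8, 0, 14.8, -2.2, -5.1, 5], [2.6, 14.8, 0, 14.8, -2.2, -5.1, 5]]

```text
clock: 18.53
tcp_pos: [0.7095, -0.12, 0.0547]
eef_rot: [-2.745, 0.229, 1.312]
wrist_force: [-0.2, 0.5, -2.6]
width: 0.204
finger_force: 60.2
```

```bash
python3 -c "
from g import *
near('i')"
```

```text
[ 0.7095 -0.12    0.0547] [-0.2  0.5 -2.6] 18.5333
scene 54 (274, 202) [ 0.616 -0.109  0.043] [ 12.  91. 165.]
scene 93 (244, 224) [ 0.721 -0.121  0.077] [ 16.  96. 169.]
scene 25 (194, 275) [ 0.87  -0.179  0.01 ] [11. 66. 80.]
top 163 (316, 150) [ 0.648 -0.005  0.021] [ 13. 184. 153.]
top 112 (412, 155) [ 0.621 -0.206  0.075] [ 10.  63. 109.]
top 45 (430, 208) [ 0.513 -0.246  0.045] [ 15. 131. 122.]
```

The walnut is riding up on the lip (its top is at z .043). I lift clear of the wall.

>>> drive_tool:
  moves:
    - [[0.2, 1, 0, 1, -0.1, 5, 5], [0.4, 1.9, 0, 2.1, -0.2, 11, 5], [0.7, 3.9, 0, 5, -0.3, 22, 5], [1, 5.9, 0, 7.8, -0.5, 37.9, 5], [1, 5.9, 0, 7.8, -0.5, 52, 5], [1, 5.9, 0, 7.8, -0.5, 70, 5], [1, 5.9, 0, 7.8, -0.5, 70, 5]]

```text
clock: 19.22
tcp_pos: [0.6969, -0.1178, 0.1317]
eef_rot: [-2.681, 0.227, 1.426]
wrist_force: [-0.1, -0.3, -0.5]
width: 0.199
finger_force: 59.2
```

Run:
```python
from g import *
s=near('j');T=R.from_rotvec(s['eef_rot'])
S=T*toolR(0,0).inv()*scoopR(0,0);o=s['tcp_pos']-T.apply([0,0,.019])-S.apply(G);print('lip',o+S.apply(LIP))
P=cloud(dict(np.load('pics/jscene.npz')));print(S.inv().apply(P[195:205,270:280].reshape(-1,3)-o)[::9].round(3))
```

```text
[ 0.6969 -0.1178  0.1317] [-0.1 -0.3 -0.5] 19.2167
scene 97 (272, 191) [ 0.617 -0.106  0.095] [ 12.  88. 154.]
scene 33 (239, 205) [ 0.717 -0.119  0.158] [ 15.  85. 131.]
scene 264 (188, 269) [ 0.871 -0.184  0.04 ] [10. 68. 81.]
top 167 (316, 150) [ 0.649 -0.006  0.02 ] [ 13. 184. 182.]
top 83 (413, 157) [ 0.618 -0.208  0.075] [  9.  63. 111.]
top 48 (430, 207) [ 0.513 -0.246  0.045] [ 15. 129. 123.]
lip [ 0.58168601 -0.09680551  0.10888496]
[[-0.01   0.005 -0.002]
 [ 0.003 -0.01  -0.012]
 [-0.    -0.008 -0.015]
 [-0.004 -0.002 -0.025]
 [-0.007 -0.005 -0.019]
 [-0.011 -0.003 -0.02 ]
 [-0.014 -0.002 -0.021]
 [-0.018 -0.002 -0.021]
 [-0.022 -0.004 -0.016]
 [-0.025 -0.003 -0.015]
 [-0.029 -0.003 -0.014]
 [-0.016 -0.035  0.006]]
```

The walnut sits about 35 mm inside the lip. The lip is already above the box, so I tip it back into the box.

Run:
```python
from seq import *; from bench import ctrl
s=ctrl.read_state();b=(s['tcp_pos'],R.from_rotvec(s['eef_rot']))
m=free(.574,-.07,.09,-12,-10);print(delta(*b,*m),s['q'])
for z,p in[(.085,-5),(.08,2),(.078,8),(.076,14),(.074,19),(.072,24),(.07,29),(.07,35)]: print(delta(*m,*free(.574,-.07,z,p,-10)).tolist())
c=free(.574,-.07,.07,35,-10)
for z,p in[(.07,41),(.07,48),(.07,55)]: print(delta(*c,*free(.574,-.07,z,p,-10)).tolist())
```

```text
[ -2.5  -8.9   0.1 -12.4  28.3   2.8] [-0.22237631  1.50254254  0.01263218 -0.05677952  2.6061421   1.48383856]
[-1.2, -6.9, 0.0, -5.7, 1.0, 8.4]
[-2.4, -13.8, 0.0, -13.1, 2.3, 15.9]
[-3.5, -19.7, 0.0, -20.5, 3.6, 23.9]
[-4.5, -25.6, 0.0, -28.9, 5.1, 31.0]
[-5.4, -30.5, 0.0, -36.6, 6.4, 35.9]
[-6.3, -35.5, -0.0, -44.8, 7.9, 40.0]
[-7.1, -40.4, 0.0, -53.6, 9.4, 43.5]
[-8.2, -46.3, 0.0, -64.7, 11.4, 48.9]
[-1.0, -5.9, -0.0, -11.6, 2.0, 4.3]
[-2.3, -12.8, -0.0, -25.5, 4.5, 7.6]
[-3.5, -19.7, -0.0, -39.8, 7.0, 9.2]
```

>>> drive_tool:
  moves:
    - [[-0.6, -2, 0, -3, 7, 1, 5], [-1.2, -4.5, 0, -6, 14, 2, 5], [-1.9, -6.8, 0, -9.5, 22, 2.8, 5], [-2.5, -8.9, 0.1, -12.4, 28.3, 2.8, 5], [-2.5, -8.9, 0.1, -12.4, 28.3, 2.8, 5]]

```text
clock: 19.73
tcp_pos: [0.684, -0.0882, 0.1317]
eef_rot: [-2.81, 0.244, 1.22]
wrist_force: [0.8, 0.5, -1.1]
width: 0.199
finger_force: 59.4
```

Run:
```python
from g import *
s=near('l');b=(s['tcp_pos'],R.from_rotvec(s['eef_rot']));print(s['q'])
m=free(.574,-.07,.09,-12,-10);print(delta(*b,*m))
```

```text
[ 0.684  -0.0882  0.1317] [ 0.8  0.5 -1.1] 19.7333
scene 95 (283, 197) [ 0.612 -0.079  0.082] [ 11.  85. 153.]
scene 64 (248, 203) [ 0.714 -0.09   0.181] [ 16.  89. 155.]
scene 221 (188, 270) [ 0.873 -0.185  0.038] [11. 68. 82.]
top 5 (419, 34) [ 0.849 -0.216  0.149] [ 10.  77. 111.]
top 10 (309, 150) [0.651 0.008 0.015] [ 11. 112. 104.]
top 65 (413, 157) [ 0.617 -0.209  0.075] [  9.  63. 115.]
top 44 (430, 208) [ 0.513 -0.246  0.044] [ 15. 129. 123.]
[-0.19061907  1.2178857   0.52372148 -0.01661001  2.21888983  1.54902934]
[ 0.   0.1 -0.1  0.4 -1.3 -0.7]
```

>>> drive_tool:
  moves:
    - [[-1.2, -6.9, 0, -5.7, 1, 8.4, 5], [-2.4, -13.8, 0, -13.1, 2.3, 15.9, 5], [-3.5, -19.7, 0, -20.5, 3.6, 23.9, 5], [-4.5, -25.6, 0, -28.9, 5.1, 31, 5], [-5.4, -30.5, 0, -36.6, 6.4, 35.9, 5], [-6.3, -35.5, 0, -44.8, 7.9, 40, 5], [-7.1, -40.4, 0, -53.6, 9.4, 43.5, 5], [-8.2, -46.3, 0, -64.7, 11.4, 48.9, 5]]

```text
clock: 20.5
tcp_pos: [0.6199, -0.0787, 0.1777]
eef_rot: [3.128, -0.275, -0.0]
wrist_force: [0.8, -0.8, -1.0]
width: 0.198
finger_force: 58.6
```

>>> drive_tool:
  moves:
    - [[-1, -5.9, 0, -11.6, 2, 4.3, 5], [-2.3, -12.8, 0, -25.5, 4.5, 7.6, 5], [-3.5, -19.7, 0, -39.8, 7, 9.2, 5], [-3.5, -19.7, 0, -39.8, 7, 9.2, 5], [-3.5, -19.7, 0, -39.8, 7, 9.2, 5], [-3.5, -19.7, 0, -39.8, 7, 9.2, 5]]

```text
clock: 21.0
tcp_pos: [0.581, -0.0716, 0.1878]
eef_rot: [3.052, -0.268, 0.533]
wrist_force: [1.1, -0.2, -1.8]
width: 0.198
finger_force: 57.6
```

Run:
```python
from g import *
s=near('m',r=(.45,.9,-.4,.15,.2));b=(s['tcp_pos'],R.from_rotvec(s['eef_rot']))
print('dev',delta(*b,*free(.574,-.07,.07,55,-10)))
```

```text
[ 0.581  -0.0716  0.1878] [ 1.1 -0.2 -1.8] 21.0
scene 9 (205, 136) [ 0.539 -0.388  0.082] [ 15.  70. 195.]
scene 148 (203, 151) [ 0.58  -0.366  0.071] [ 15.  75. 139.]
scene 68 (229, 150) [ 0.53  -0.322  0.045] [ 13.  93. 163.]
scene 66 (251, 156) [ 0.517 -0.255  0.046] [ 13.  94. 168.]
scene 65 (241, 159) [ 0.54  -0.273  0.045] [ 13.  96. 168.]
scene 52 (285, 165) [ 0.592 -0.073  0.191] [ 16.  85. 183.]
scene 46 (219, 163) [ 0.585 -0.312  0.052] [ 13.  96. 167.]
top 113 (314, 149) [ 0.651 -0.003  0.021] [ 14. 179. 191.]
top 120 (411, 155) [ 0.621 -0.205  0.074] [ 10.  63. 110.]
top 175 (460, 176) [ 0.58  -0.314  0.045] [ 15. 128. 147.]
top 162 (465, 202) [ 0.523 -0.322  0.046] [ 15. 128. 156.]
dev [ 0.  -0.2  0.1 -1.   0.6  1.4]
```

>>> drive_tool:
  moves:
    - [[0, 0, 0, 0, 0, 40, 5], [0, 0, 0, 0, 0, 80, 5], [0, 0, 0, 0, 0, 110, 5], [0, 0, 0, -40, 40, 120, 5], [0, 0, 0, -80, 80, 120, 5], [0, 0, 0, -100, 120, 120, 5], [0, 0, 0, -100, 120, 120, 5]]

```text
clock: 21.68
tcp_pos: [0.479, 0.0502, 0.3084]
eef_rot: [3.052, -0.269, 0.535]
wrist_force: [0.6, 1.2, -1.6]
width: 0.204
finger_force: 58.0
```

Run:
```python
from g import *
s=near('n',r=(.45,.9,-.4,.15,.2));b=(s['tcp_pos'],R.from_rotvec(s['eef_rot']));print(s['q'])
w=[tcp(MID,(.48,.15,.2),-62,25),tcp(MID,(.50,.25,.2),-25,0),tcp(MID,(.5255,.2818,.13),0,0),tcp(MID,(.5255,.2818,.012),0,0)]
chain(b,[(i,x) for i,x in enumerate(w)])
P=cloud(dict(np.load('pics/ntop.npz')))
k=P[(P[...,0]>.42)&(P[...,0]<.63)&(P[...,1]>.18)&(P[...,1]<.38)&(P[...,2]>.011)&(P[...,2]<.02)];print('saucer',k.min(0),k.max(0),len(k))
```

```text
[0.479  0.0502 0.3084] [ 0.6  1.2 -1.6] 21.6833
scene 5 (207, 138) [ 0.544 -0.379  0.081] [ 15.  64. 178.]
scene 147 (203, 151) [ 0.581 -0.367  0.071] [ 15.  75. 139.]
scene 68 (229, 150) [ 0.53  -0.322  0.046] [ 12.  93. 163.]
scene 67 (251, 156) [ 0.517 -0.254  0.045] [ 13.  93. 166.]
scene 65 (241, 159) [ 0.54  -0.273  0.045] [ 13.  95. 168.]
scene 46 (219, 163) [ 0.585 -0.312  0.052] [ 13.  96. 167.]
scene 53 (294, 196) [ 0.569 -0.08   0.028] [ 12.  84. 167.]
top 164 (315, 150) [ 0.648 -0.005  0.021] [ 14. 182. 196.]
top 121 (411, 155) [ 0.622 -0.205  0.074] [ 10.  63. 106.]
top 172 (460, 176) [ 0.58  -0.314  0.045] [ 15. 129. 143.]
top 137 (351, 187) [ 0.564 -0.081  0.027] [ 15. 128. 153.]
top 162 (465, 202) [ 0.523 -0.322  0.046] [ 15. 129. 151.]
[ 0.05062308 -0.0084182   1.9294921  -0.10053183  0.88413792  1.84791522]
0 [-4.7, 30.1, 37.2, 26.2, 113.2, -25.1] [0.5052 0.1634 0.2833]
1 [-18.4, 17.5, 36.4, 20.6, 142.0, -19.9] [0.5258 0.3054 0.2634]
2 [0.0, 0.0, 25.0, -0.3, 37.5, -70.0] [0.5255 0.3429 0.1934]
3 [0.0, 0.0, 0.0, 0.0, 0.0, -118.0] [0.5255 0.3429 0.0754]
saucer [0.43928074 0.20078519 0.0110084 ] [0.60811485 0.36650948 0.01994592] 1647
```

The fifth walnut is in the box at (.565,-.081) and the other four are in the section. I return the scoop.

>>> drive_tool:
  moves:
    - [[-4.7, 30.1, 37.2, 26.2, 113.2, -25.1, 5], [-4.7, 30.1, 37.2, 26.2, 113.2, -25.1, 5], [-4.7, 30.1, 37.2, 26.2, 113.2, -25.1, 5], [-4.7, 30.1, 37.2, 26.2, 113.2, -25.1, 5], [-4.7, 30.1, 37.2, 26.2, 113.2, -25.1, 5], [-4.7, 30.1, 37.2, 26.2, 113.2, -25.1, 5], [-4.7, 30.1, 37.2, 26.2, 113.2, -25.1, 5], [-4.7, 30.1, 37.2, 26.2, 113.2, -25.1, 5]]

```text
clock: 22.45
tcp_pos: [0.5079, 0.1623, 0.2817]
eef_rot: [2.995, 0.753, -0.268]
wrist_force: [0.1, -0.8, -1.6]
width: 0.201
finger_force: 58.0
```

>>> drive_tool:
  moves:
    - [[-18.4, 17.5, 36.4, 20.6, 142, -19.9, 5], [-18.4, 17.5, 36.4, 20.6, 142, -19.9, 5], [-18.4, 17.5, 36.4, 20.6, 142, -19.9, 5], [-18.4, 17.5, 36.4, 20.6, 142, -19.9, 5], [-18.4, 17.5, 36.4, 20.6, 142, -19.9, 5], [-18.4, 17.5, 36.4, 20.6, 142, -19.9, 5], [-18.4, 17.5, 36.4, 20.6, 142, -19.9, 5], [-18.4, 17.5, 36.4, 20.6, 142, -19.9, 5]]

```text
clock: 23.12
tcp_pos: [0.5265, 0.3049, 0.2616]
eef_rot: [2.297, 1.463, -0.723]
wrist_force: [-0.4, -0.4, -2.5]
width: 0.199
finger_force: 57.7
```

>>> drive_tool:
  moves:
    - [[0, 0, 25, -0.3, 37.5, -30, 5], [0, 0, 25, -0.3, 37.5, -70, 5], [0, 0, 25, -0.3, 37.5, -70, 5], [0, 0, 25, -0.3, 37.5, -70, 5], [0, 0, 25, -0.3, 37.5, -70, 5], [0, 0, 25, -0.3, 37.5, -70, 5]]

```text
clock: 23.62
tcp_pos: [0.5265, 0.3414, 0.1938]
eef_rot: [1.88, 1.869, -0.587]
wrist_force: [0.4, 0.1, -1.0]
width: 0.205
finger_force: 57.7
```

Run:
```python
from h import *; from seq import *
c=snap('top','p');P=cloud(c);s=ctrl.read_state();p,T=s['tcp_pos'],R.from_rotvec(s['eef_rot'])
S=T*toolR(0,0).inv()*scoopR(0,0); o=p-T.apply([0,0,.019])-S.apply(G)
q=S.inv().apply(P.reshape(-1,3)-o)
f=q[(abs(q[:,1])<.025)&(q[:,0]>-.02)&(q[:,0]<.035)&(abs(q[:,2])<.02)]
A=np.c_[f[:,:2],np.ones(len(f))];print(len(f),np.linalg.lstsq(A,f[:,2],rcond=None)[0],'bowl at',o)
fl=q[(abs(q[:,2])<.015)&(abs(q[:,0])<.06)&(abs(q[:,1])<.05)];print(fl.min(0),fl.max(0))
chain((p,T),[('d',tcp(MID,(.5245,.2825,.012),0,0))])
```

```text
521 [-0.21145841 -0.00518631 -0.01054029] bowl at [0.52663352 0.28043265 0.13019114]
[-0.05932487 -0.03851498 -0.0149901 ] [0.01792456 0.03466127 0.01498471]
d [-0.2, 0.1, 0.3, -2.3, 2.3, -118.4] [0.5245 0.3436 0.0754]
```

Run:
```python
from h import *; from seq import *
P=cloud(dict(np.load('pics/p.npz')));s=ctrl.read_state();p,T=s['tcp_pos'],R.from_rotvec(s['eef_rot'])
S=T*toolR(0,0).inv()*scoopR(0,0); g=p-T.apply([0,0,.019])
q=S.inv().apply(P.reshape(-1,3)-g)  # grip-centred
for a in(0,8,12,15,18,21):
    r=R.from_euler('y',-a,degrees=True).apply(q)-G
    f=r[(abs(r[:,1])<.028)&(r[:,0]>-.03)&(r[:,0]<.045)&(abs(r[:,2])<.015)]
    A=np.c_[f[:,:2],np.ones(len(f))];c=np.linalg.lstsq(A,f[:,2],rcond=None)[0];print(a,len(f),c.round(4),f[:,0].max().round(4),np.std(f[:,2]-A@c).round(4))
```

```text
0 744 [-0.7764 -0.0132  0.0249] 0.045 0.0045
8 655 [-0.4688 -0.0044  0.0048] 0.0377 0.0034
12 581 [-0.3329 -0.0068 -0.0028] 0.0314 0.003
15 518 [-0.3364 -0.0072 -0.0059] 0.0273 0.0045
18 404 [-0.6279 -0.0168 -0.0052] 0.0227 0.0082
21 315 [-0.9687 -0.0457 -0.0031] 0.0133 0.0103
```

Run:
```python
from h import *; from seq import *
P=cloud(dict(np.load('pics/p.npz')));s=ctrl.read_state();p,T=s['tcp_pos'],R.from_rotvec(s['eef_rot'])
S=T*toolR(0,0).inv()*scoopR(0,0); g=p-T.apply([0,0,.019])
q=S.inv().apply(P.reshape(-1,3)-g)-G
for x in np.arange(-.06,.07,.008):
    k=q[(abs(q[:,1])<.022)&(abs(q[:,0]-x)<.004)&(q[:,2]>-.09)&(q[:,2]<.1)];print(x.round(3),len(k),np.percentile(k[:,2],[10,50,90]).round(4) if len(k) else '')
print('handle')
for x in np.arange(-.11,-.06,.008):
    k=q[(abs(q[:,1])<.006)&(abs(q[:,0]-x)<.004)&(q[:,2]>.04)];print(x.round(3),len(k),np.median(k[:,2]).round(4) if len(k) else '')
```

```text
-0.06 0 
-0.052 0 
-0.044 0 
-0.036 0 
-0.028 0 
-0.02 0 
-0.012 0 
-0.004 109 [0.067  0.0866 0.092 ]
0.004 479 [0.0662 0.0785 0.0895]
0.012 244 [0.059  0.0659 0.069 ]
0.02 343 [0.0426 0.0559 0.0631]
0.028 547 [0.0005 0.0385 0.0506]
0.036 369 [-0.0099  0.0054  0.0397]
0.044 279 [-0.0253 -0.0134 -0.0021]
0.052 179 [-0.0326 -0.0243 -0.0166]
0.06 265 [-0.0466 -0.039  -0.029 ]
0.068 239 [-0.0643 -0.0555 -0.0473]
handle
-0.11 0 
-0.102 0 
-0.094 0 
-0.086 0 
-0.078 0 
-0.07 0 
-0.062 0
```

```bash
cat > prof.py <<'E'
from h import *; from seq import *
def prof(tag,s):
    P=cloud(dict(np.load(f'pics/{tag}.npz')));p,T=s['tcp_pos'],R.from_rotvec(s['eef_rot'])
    S=T*toolR(0,0).inv()*scoopR(0,0); g=p-T.apply([0,0,.019])
    q=S.inv().apply(P.reshape(-1,3)-g)+G
    for x in np.arange(-.048,.06,.008):
        k=q[(abs(q[:,1])<.022)&(abs(q[:,0]-x)<.004)&(q[:,2]>-.09)&(q[:,2]<.1)];print(x.round(3),len(k),np.percentile(k[:,2],[10,50,90]).round(4) if len(k) else '')
E
python3 -c "
from prof import *
prof('p',ctrl.read_state())"
```

```text
-0.048 205 [-0.0018  0.0024  0.0451]
-0.04 100 [-0.0041 -0.0021 -0.0004]
-0.032 100 [-0.0055 -0.0039 -0.0014]
-0.024 102 [-0.0081 -0.0054 -0.0035]
-0.016 103 [-0.0093 -0.0071 -0.0052]
-0.008 97 [-0.0109 -0.0087 -0.007 ]
0.0 100 [-0.0131 -0.0104 -0.0085]
0.008 102 [-0.0144 -0.0121 -0.0103]
0.016 72 [-0.0155 -0.0142 -0.0118]
0.024 0 
0.032 0 
0.04 0 
0.048 0 
0.056 0
```

The scoop has slipped about 11.6° nose-down in the grip, so I compensate for that when placing it.

Run:
```python
from seq import *; from bench import ctrl
s=ctrl.read_state();b=(s['tcp_pos'],R.from_rotvec(s['eef_rot']))
def pl(x,y,z,sl=-11.6):
    g=np.array([x,y,z])+scoopR(0,0).apply(G);T=toolR(0,sl);return g+T.apply([0,0,.019]),T
chain(b,[('hi',pl(.5245,.2825,.05)),('lo',pl(.5245,.2825,.012))])
```

```text
hi [-11.8, 0.1, 0.3, -2.3, -0.6, -77.9] [0.5245 0.3407 0.1159]
lo [0.0, 0.0, 0.0, 0.0, 0.0, -38.0] [0.5245 0.3407 0.0779]
```

>>> drive_tool:
  moves:
    - [[-6, 0, 0.3, -1, 0, -20, 5], [-11.8, 0.1, 0.3, -2.3, -0.6, -50, 5], [-11.8, 0.1, 0.3, -2.3, -0.6, -70, 5], [-11.8, 0.1, 0.3, -2.3, -0.6, -77.9, 5], [-11.8, 0.1, 0.3, -2.3, -0.6, -77.9, 5], [-11.8, 0.1, 0.3, -2.3, -0.6, -77.9, 5]]

```text
clock: 24.17
tcp_pos: [0.5247, 0.341, 0.1162]
eef_rot: [1.738, 1.746, -0.75]
wrist_force: [0.1, 0.2, -0.4]
width: 0.201
finger_force: 58.2
```

Run:
```python
from h import *
c=snap('top','q');P=cloud(c);s=ctrl.read_state();print(s['tcp_pos'])
m=(abs(P[...,0]-.5245)<.022)&(P[...,1]>.22)&(P[...,1]<.34)&(P[...,2]<.1)&(P[...,2]>.03)
k=P[m]
for y in np.arange(.225,.345,.01):
    r=k[abs(k[:,1]-y)<.005];print(y.round(3),len(r),np.median(r[:,2]).round(4) if len(r) else '')
w=P[(P[...,1]>.24)&(P[...,1]<.3)&(P[...,2]<.1)&(P[...,2]>.03)];print(w.min(0),w.max(0))
```

```text
[0.52487602 0.34123057 0.11700763]
0.225 0 
0.235 0 
0.245 31 0.0561
0.255 92 0.0558
0.265 103 0.0564
0.275 105 0.0562
0.285 101 0.0564
0.295 94 0.0569
0.305 96 0.0571
0.315 98 0.0568
0.325 224 0.0715
0.335 2 0.0866
[0.48667474 0.24006642 0.03000763] [0.76411604 0.29999731 0.09960909]
```

>>> drive_tool:
  moves:
    - [[0, 0, 0, 0, 0, -15, 5], [0, 0, 0, 0, 0, -30, 5], [0, 0, 0, 0, 0, -40, 5], [0, 0, 0, 0, 0, -45, 5], [0, 0, 0, 0, 0, -47, 5], [0, 0, 0, 0, 0, -47, 5]]

```text
clock: 24.72
tcp_pos: [0.5232, 0.341, 0.0682]
eef_rot: [1.733, 1.744, -0.756]
wrist_force: [-4.8, -2.1, 5.7]
width: 0.203
finger_force: 58.9
```

>>> drive_tool:
  moves:
    - [[0, 0, 0, 0, 0, -0.7, 5], [0, 0, 0, 0, 0, -1.4, 5], [0, 0, 0, 0, 0, -1.4, 5]]

```text
clock: 24.97
tcp_pos: [0.5232, 0.341, 0.0681]
eef_rot: [1.733, 1.743, -0.756]
wrist_force: [-5.9, 1.0, 14.0]
width: 0.203
finger_force: 59.6
```

>>> drive_tool:
  moves:
    - [[0, 0, 0, 0, 0, 1, 5], [0, 0, 0, 0, 0, 1, 22], [0, 0, 0, 0, 0, 1, 30], [0, 0, 0, 0, 0, 1, 50], [0, 0, 0, 0, 0, 1, 60], [0, 0, 0, 0, 0, 1, 60], [0, 0, 0, 0, 0, 1, 60]]

```text
clock: 25.55
tcp_pos: [0.5238, 0.3412, 0.0672]
eef_rot: [1.734, 1.746, -0.753]
wrist_force: [-0.5, 0.1, -0.6]
width: 0.703
finger_force: 0.0
```

>>> drive_tool:
  moves:
    - [[0, 0, 0, 0, 8, 7.5, 60], [0, 0, 0, 0, 20, 19, 60], [0, 0, 0, 0, 38, 36, 60], [0, 0, 0, 0, 58, 55, 60], [0, 0, 0, 0, 80, 76, 60], [0, 0, 0, 0, 90, 110, 60], [0, 0, 0, 0, 90, 140, 60], [0, 0, 0, 0, 90, 140, 60]]

```text
clock: 26.22
tcp_pos: [0.5246, 0.4335, 0.2145]
eef_rot: [1.738, 1.746, -0.741]
wrist_force: [0.1, -0.1, 0.5]
width: 0.699
finger_force: 0.0
```

Run:
```python
from g import *
s=near('r',r=(.45,.9,-.4,.15,.2))
P=cloud(dict(np.load('pics/rtop.npz')))
k=P[(abs(P[...,0]-.5245)<.022)&(P[...,2]<.06)]
for y in np.arange(.205,.345,.01):
    r=k[abs(k[:,1]-y)<.005];print(y.round(3),len(r),np.median(r[:,2]).round(4) if len(r) else '')
k=P[(P[...,0]>.42)&(P[...,0]<.63)&(P[...,1]>.18)&(P[...,1]<.38)&(P[...,2]>.011)&(P[...,2]<.02)];print('saucer',k.min(0),k.max(0))
```

```text
[0.5246 0.4335 0.2145] [ 0.1 -0.1  0.5] 26.2167
scene 12 (206, 136) [ 0.539 -0.388  0.081] [ 14.  70. 192.]
scene 147 (203, 151) [ 0.581 -0.366  0.071] [ 15.  75. 139.]
scene 69 (229, 150) [ 0.53  -0.322  0.045] [ 13.  93. 163.]
scene 67 (251, 156) [ 0.517 -0.255  0.045] [ 12.  94. 165.]
scene 67 (241, 159) [ 0.54  -0.274  0.045] [ 13.  94. 168.]
scene 47 (219, 163) [ 0.585 -0.312  0.052] [ 13.  94. 167.]
scene 54 (293, 196) [ 0.569 -0.08   0.028] [ 12.  84. 166.]
top 5 (366, 83) [ 0.81  -0.127  0.001] [ 13.  68. 142.]
top 162 (316, 150) [ 0.649 -0.006  0.021] [ 14. 186. 190.]
top 124 (411, 155) [ 0.621 -0.206  0.073] [ 10.  64. 100.]
top 172 (460, 176) [ 0.58  -0.314  0.045] [ 15. 131. 136.]
top 136 (351, 187) [ 0.564 -0.081  0.028] [ 14. 130. 146.]
top 163 (465, 202) [ 0.523 -0.322  0.046] [ 15. 131. 144.]
0.205 115 0.0152
0.215 80 0.0129
0.225 85 0.0076
0.235 88 0.0068
0.245 94 0.0075
0.255 83 0.0086
0.265 99 0.0084
0.275 86 0.009
0.285 90 0.0088
0.295 88 0.0092
0.305 94 0.0092
0.315 89 0.0091
0.325 224 0.0282
0.335 22 0.0581
saucer [0.4203455  0.2007636  0.01100054] [0.60759216 0.36663236 0.0199951 ]
```

```bash
python3 -c "
from bench import ctrl
print(ctrl.finish_job())"
```

```text
the job is handed in; nothing more can be done
None
```

I handed the job in at 26 s. Four walnuts are in the empty section, and the scoop stands level in the middle of the saucer, let go; the hand-in gave no verdict. The fifth walnut popped out during the first scoop and lay on the worktop beside the flask, until I raked it to the box with the scoop and tipped it back in.

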